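# Unclip the sold-out sample and close up the sample rail

## Task

The bells are sold out. Unclip the carrier with the clay bell from the sample rail by tipping it up by its front tongue until the sprung catch lets go, and stand it upright in the shallow wooden tray, setting it down gently. Close up the row: push the three carriers that stay, still clipped on, together along the rail until they stand side by side against the end stop, without disturbing the things round about.

Things in the scene. Friction and masses are not known exactly. Their poses are not given: they have to be found in the camera images.
- sample_rail: Fixed aluminium top-hat rail, 40 mm wide, 420 mm long, on a dark oak batten 46 x 440 x 22 mm. Origin: centre of the batten's underside; y along the rail (robot's left), x across it, away from the robot. Flanges 3 mm thick, tops 35 mm above the table, edges at x = -20 and +20 mm. Four carriers on it, any order, 10 to 42 mm apart, slide freely along it. No stop at its -y end.
- stop_face (a point): Centre, 41 mm above the table, of the end stop's face against which the row is to stand. The stop is a dark steel block, 54 mm across, 14 mm thick, top 51 mm above the table, at the rail's +y end. Axes as the rail's; the carriers are on its -y side.
- bell_carrier: Loose, 0.1 to 0.2 kg. Sample carrier: oak block 64 (x) x 68 (y) x 12 mm on a black clip foot, steel tongue in front (-x), clay bell fixed on top. Origin: centre of the block's underside, on the flange tops (35 mm above the table) while clipped; axes as the rail's. Feet reach 10.5 mm below; it stands level on them. A straight pull up is held by hook and catch: pry the tongue.
- bell_carrier_tongue (a point): Middle of the underside of the bell carrier's lifting tongue (x = -51, z = 9 mm in its frame). The tongue, 26 mm wide and 4 mm thick, leaves the block at x = -32 mm and is turned up at 45 degrees, from x = -42, z = 1 to x = -61, z = 22 mm; free below. Pry here, forward-leaning fingertip under it: 5 to 10 N; risen 15 to 20 mm, the catch snaps out over the front flange and the carrier stays tipped.
- bell_carrier_hook (a point): Tip of the bell carrier's fixed hook (x = 17, z = -7 mm in its frame), 3 mm under the rear flange; the carrier tips about it. The catch may kick the carrier 5 mm to +x as it snaps out. Then take it off by shifting it about 8 mm to +x and lifting.
- bell_grip (a point): Middle of the clay bell's body, 25 mm above the block's top (z = 37 mm in the carrier's frame): the place to grip it from above. The bell is 42 mm across, stands from z = 12 to 58 mm and narrows to the top; a thin cord loop above it reaches 71 mm and is not solid.
- cup_carrier_a: Loose, about 0.21 kg. The same carrier (64 x 68 x 12 mm block, clip foot, tongue) with a small stoneware cup (64 mm across, 50 mm high) fixed on it. Origin: centre of the block's underside, 35 mm above the table while clipped on the rail; axes as the rail's. Stays on the rail.
- cup_carrier_b: Loose, about 0.21 kg. The same carrier (64 x 68 x 12 mm block, clip foot, tongue) with a small stoneware cup (63 mm across, 53 mm high) fixed on it. Origin: centre of the block's underside, 35 mm above the table while clipped on the rail; axes as the rail's. Stays on the rail.
- rest_carrier: Loose, about 0.14 kg. The same carrier (64 x 68 x 12 mm block, clip foot, tongue) with two black wavy chopstick rests (32 mm long, 5 mm high), lying flat, fixed on it. Origin: centre of the block's underside, 35 mm above the table while clipped on the rail; axes as the rail's. Stays on the rail.
- stock_tray: Fixed shallow open wooden tray, outside 136 mm (its x) by 110 mm (its y), 22 mm high, walls and floor 6 mm. Origin: centre of its underside. The bell carrier, 94 mm from tongue tip to back (x = -62 to 32) and 68 mm wide, stands inside with its x along the tray's x or against it.
- cup_moss: Loose bystander: stoneware cup, 94 mm across, 88 mm high, origin under its centre. Leave it alone.
- rubber_stamp: Loose bystander: wooden rubber stamp 22 x 30 mm, 42 mm high, origin under its centre. Leave it alone.
- masking_tape: Loose bystander: roll of masking tape lying flat, 106 mm across, 25 mm high, origin under its centre. Leave it alone.
There are look-alikes about, which are no part of the job. There is more than one size of the stock_tray; the job needs the largest.

How it is judged:
On the way, in this order (a step that is already met when the one before it is completed fails the run):
1. the bell's carrier is tipped up out of its catch about the rear hook (z of bell_carrier_tongue in the frame of sample_rail above 0.056 m and z of bell_carrier_hook in the frame of sample_rail below 0.036 m), for 0.1 s.
2. the bell's carrier is unclipped and clear of the rail ((z of bell_carrier in the frame of sample_rail above 0.065 m or horizontal distance between bell_carrier and sample_rail above 0.25 m)), for 0.1 s.
At the end, for the whole second after the job is handed in: Bell carrier upright (4.5 deg) on the tray floor, origin within 45 mm (x) and 35 mm (y) of the tray centre. The other three level (5 deg) and clipped on the rail, side by side, at most 6 mm of gaps in all between them and the end stop. All at rest (z of bell_carrier in the frame of stock_tray below 0.021 m and angle between bell_carrier's own z axis and vertical below 0.08 rad and x of bell_carrier in the frame of stock_tray between -0.045 and 0.045 m and y of bell_carrier in the frame of stock_tray between -0.035 and 0.035 m and linear speed of each of bell_carrier, cup_carrier_a, cup_carrier_b, rest_carrier below 0.02 m/s and z of each of cup_carrier_a, cup_carrier_b, rest_carrier in the frame of sample_rail below 0.04 m and angle between each of cup_carrier_a, cup_carrier_b, rest_carrier's own z axis and vertical below 0.1 rad and y of cup_carrier_a in the frame of stop_face between -0.176 and -0.03 m and y of cup_carrier_b in the frame of stop_face between -0.176 and -0.03 m and y of rest_carrier in the frame of stop_face between -0.176 and -0.03 m); the robot touches nothing.
It fails at once if a carrier that stays is pried off or tipped (angle between any of cup_carrier_a, cup_carrier_b, rest_carrier's own z axis and vertical above 0.15 rad).
It fails at once if a bystander is shifted by more than 20 mm or tipped (distance of any of cup_moss, rubber_stamp, masking_tape from where it was at the start of the episode above 0.02 m or angle between any of cup_moss, rubber_stamp, masking_tape's own z axis and vertical above 0.3 rad).
It fails at once if the bell carrier is dropped or slammed into the tray (faster than 0.5 m/s close over it) (horizontal distance between bell_carrier and stock_tray below 0.07 m and z of bell_carrier in the frame of stock_tray below 0.045 m and linear speed of bell_carrier above 0.5 m/s).
It also fails if it takes over 64 s, if anything falls off the work surface, if the arm or the gripper's body presses on something with over 40 N, if the wrist force passes 120 N, or if a joint passes its speed limit or range.

## Robot

A 6-joint arm with a two-finger parallel gripper is mounted at the origin on a cart in front of the work surface, level with it; the furniture and walls round the work are solid. World frame = base frame: x ahead of the robot, y to its left, z up, the work surface at z = 0. Lengths are in m, angles in rad, forces in N, time in s.
With the tool pointing down it reaches from about 0.275 to 0.75 m from the base axis. Payload 10.2 kg.
Tool frame: the origin (TCP) lies where the fingers leave the gripper's body, on its centre line; the fingertips stand 64 mm ahead of it and the grasp point (between the pads) lies 45 mm ahead of it (arm.tcp_to_tips is the distance from the TCP to the fingertips, in m); z points along the fingers, y is the line along which they close (so a half turn about z gives the same grasp; the last joint's range is limited). The gripper opens to 88 mm and grips with 3 to 60 N. Pads are 18 mm wide; open, the fingers measure 123 mm over their backs; the gripper's body (75 mm by 187 mm) begins 45 mm behind the grasp point.
Start: joints at [0.972, 0.313, 1.498, -0, 1.331, -0.223], TCP at [0.193, 0.488, 0.303] pointing down, gripper open.
Joint ranges: [-2.94, 2.94], [-0.97, 2.17], [0.19, 2.56], [-1.23, 4.37], [0.02, 3.11], [-2.88, 2.88]. Speed limits (rad/s): [2.39, 2.39, 3.01, 3.14, 3.14, 3.14].

## Interface

Orientations are given as a 3x3 rotation matrix whose columns are the frame's x, y, z axes.
In Python, from workcell import arm gives the robot as it stands.
- The arm moves only by the shell command python3 -m pendant 'ROWS' [FORCE]. ROWS is JSON, a list of rows, each an object of numbers: "tx", "ty", "tz": the shift along the tool's x, y, z scaled (see below); "ax", "ay", "az": the turn, a rotation vector about the tool's x, y, z scaled (see below); "gripper": the gripper's target within -1 to 1 (fully open at 1, half-way at 0, shut at -1). A call has 1 to 5 rows; each row shifts and turns the commanded pose from where the row before left it, along the tool's axes as they then stand; what a row does not reach is not made up. The controller multiplies each number of a shift by 0.03 m and each number of a turn by 4 degrees. A row lasts 1/8 s, in which the tool goes at most 62.5 mm and 10.7 degrees, less where a joint would pass 70% of its speed; a pose out of reach is approached as far as the arm can. A call with a number of a shift or a turn outside -1 to 1 is refused whole. A call with a gripper value outside its range is refused whole. The fingers move at their own pace and stop on an object; FORCE is the grip in N (left out, the last holds). Time passes only in rows, so rows that do not move let the fingers close. It gives the time, the measured TCP pose, the force, the opening and the grip force at its end, in the units of the state.
- arm.observe(): the state, without advancing time (a new reading comes with each control period).
- arm.read_camera(name): name is "scene" or "side" or "wrist"; returns a dict with "color" (384x512x3 uint8, blue, green, red), "depth" (384x512 float32, m along the optical axis (not along the pixel's ray), 0 where there is no reading), "fx", "fy", "cx", "cy" (pixels), "k1" (the pictures are not rectified: a ray, as slopes to the right and down, at radius r is drawn at 1 + k1 r^2 times it, then the intrinsics apply), "R" (3x3) and "t" (3): a world point X has camera coordinates R X + t; the wrist camera has in their place "mount" (4x4, takes a point from camera to tool coordinates, whose origin is the TCP and whose axes are the flange's). Camera axes: x right, y down, z forward; pixel columns grow to the right and rows downward; lengths in m; the calibration is good to about 2 mm. A picture is of the moment at which its call begins: read the wrist's pose just before it.
- arm.hand_in(): hands the job in; it is judged then, once.
The state is a dict: "time_s": time; "joint_pos": joint angles; "joint_velocities": joint speeds; "joint_torque": joint torques, N m; "tool_pos": TCP position; "tool_rot": TCP orientation; "force": force on the tool from outside, world axes, zero at the start; "torque": the same for the moment, N m; "width": opening from 0.0 (shut) to 1.0 (fully open); "gripper_force": force on a finger pad.
Only numpy, scipy, OpenCV 4.12 (cv2) and the standard library are available. Lean on these libraries where they do the work, as an engineer would, in place of code of your own. Each camera call takes 0.05 s, during which the arm holds its last target. There are 200 camera calls.

## Working session

There is one attempt and no reset: what is moved stays moved. The work goes in short steps, Python scripts to look and compute and a shell command to move; the robot and the scene stay as the last step left them, time stands still between calls to the robot, and variables do not carry over. Pictures are saved under pics/ and viewed, at most 13 in all, crops included, and the job is handed in when it is done.

```bash
mkdir -p pics; ls; cat > h.py <<'E'
import numpy as np, cv2
from workcell import arm
def cam(n):
    s=arm.observe(); c=arm.read_camera(n)
    if 'mount' in c:
        M=np.array(c['mount']); Rt=np.array(s['tool_rot']); c['Rc']=Rt@M[:3,:3]; c['o']=Rt@M[:3,3]+np.array(s['tool_pos'])
    else:
        R=np.array(c['R']); c['Rc']=R.T; c['o']=-R.T@np.array(c['t'])
    return c
def ray(c,u,v):
    d=np.array([(u-c['cx'])/c['fx'],(v-c['cy'])/c['fy']]); s=d.copy()
    for _ in range(20): s=d/(1+c['k1']*(s@s))
    return np.array([s[0],s[1],1.])
def onz(c,u,v,z):
    d=c['Rc']@ray(c,u,v); return c['o']+d*(z-c['o'][2])/d[2]
def pt(c,u,v):
    z=np.median(c['depth'][int(v)-1:int(v)+2,int(u)-1:int(u)+2]); return c['o']+c['Rc']@(ray(c,u,v)*z)
def proj(c,X):
    p=c['Rc'].T@(np.array(X)-c['o']); a=p[:2]/p[2]; a=a*(1+c['k1']*(a@a)); return a*[c['fx'],c['fy']]+[c['cx'],c['cy']]
E
python3 - <<'E'
from h import *
import pickle
for n in('scene','side'):
    c=cam(n); pickle.dump(c,open(n+'.pkl','wb')); cv2.imwrite(f'pics/{n}0.png',cv2.resize(c['color'],(800,600)))
    print(n,c['o'].round(3),c['Rc'][:,2].round(2),c['fx'],c['k1'])
print(arm.observe())
E
```

```text
pics
scene [-0.343 -0.785  0.967] [ 0.6   0.48 -0.64] 395.72795592186645 0.038578695324066326
side [ 0.394 -1.858  1.082] [ 0.06  0.87 -0.49] 491.28786513097305 -0.1609687349855858
{'time_s': 0.1, 'joint_pos': array([ 9.71562353e-01,  3.13402661e-01,  1.49833557e+00,  3.97987268e-06,
        1.33101937e+00, -2.23407043e-01]), 'joint_velocities': array([-1.71670470e-03,  9.89574863e-04, -1.61757687e-03, -1.41280394e-04,
        3.88837231e-06,  4.45323300e-04]), 'joint_torque': array([ 1.83261560e-03, -4.02812433e+01, -2.52643454e+01,  6.95534167e-02,
        3.42327892e-02, -3.94255210e-05]), 'tool_pos': array([0.19262809, 0.48823029, 0.30222347]), 'tool_rot': array([[-9.30203988e-01,  3.67042376e-01, -6.60233979e-04],
       [ 3.67042876e-01,  9.30203529e-01, -9.59794933e-04],
       [ 2.61866565e-04, -1.13513925e-03, -9.99999321e-01]]), 'force': array([-0.49253077, -0.5980274 , -0.35396264]), 'torque': array([0.00338217, 0.00593339, 0.01927024]), 'gripper_force': 0.0, 'width': 0.998746065844299}
```

View pics/scene0.png

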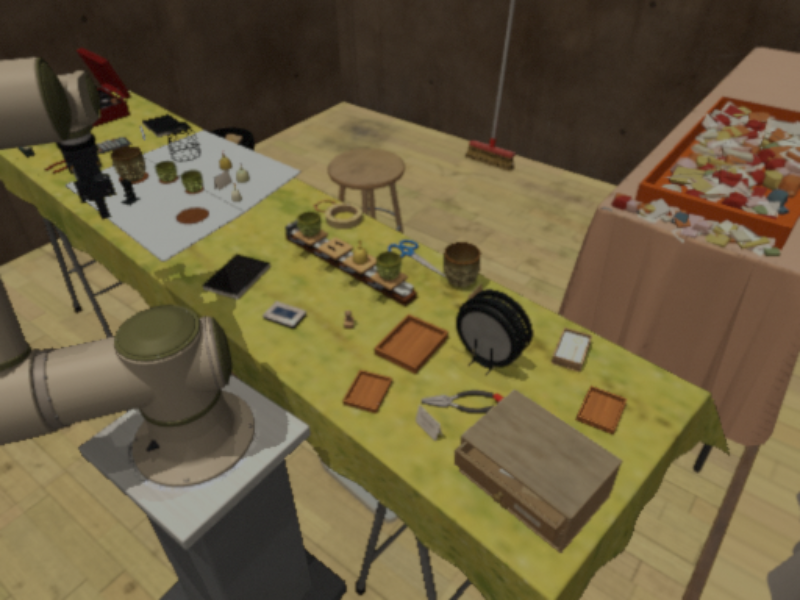

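View pics/side0.png

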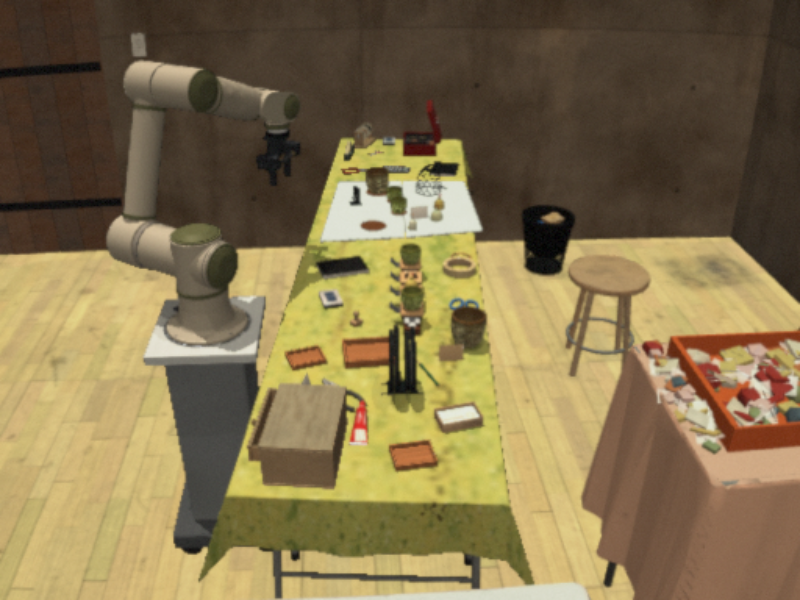

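The scene view (800x600) shows the rail running from (290,232) to (412,297). From the +y end the carriers are: cup (309,225), rests (338,247), bell (361,255), cup (389,265). 
- **Trays:** the candidates are (411,342), (368,391) and (602,410), and (411,342) looks largest. 
- **Bells:** the ones on the white sheet, around (237,190), are look-alikes. The one at (361,255) is on the rail.
- **Bystanders:** stamp (349,319), tape (344,214), moss cup (462,265).

```bash
python3 - <<'E'
from h import *
import pickle
c=pickle.load(open('scene.pkl','rb'))
for n,u,v,z in [('railend+',290,229,.03),('railend-',412,297,.03),('cup+',309,218,.09),('rest',338,247,.047),('bell',361,255,.07),('cup-',389,258,.09),('tray',411,342,.01),('tray2',368,391,.01),('tray3',602,410,.01),('stamp',349,319,.02),('tape',344,214,.02),('moss',462,265,.05),('clockL',490,330,.06)]:
    print(n,onz(c,u*.64,v*.64,z).round(3),pt(c,u*.64,v*.64).round(3))
for n in('scene','side'):
    c=pickle.load(open(n+'.pkl','rb'));hsv=cv2.cvtColor(c['color'],cv2.COLOR_BGR2HSV)
    m=cv2.inRange(hsv,(0,130,60),(14,255,255))
    for k in cv2.findContours(m,0,2)[0]:
        if cv2.contourArea(k)>150:
            (x,y),_,_=cv2.minAreaRect(k);b=cv2.boxPoints(cv2.minAreaRect(cv2.convexHull(k)));a=cv2.approxPolyDP(cv2.convexHull(k),5,True)[:,0]
            print(n,[onz(c,*p,.022)[:2].round(3).tolist() for p in a] if len(a)<7 else (x,y))
E
python3 - <<'E'
import sys; sys.path.insert(0,'.')
from h import *
import pickle
c=pickle.load(open('scene.pkl','rb'))
M=cv2.resize(c['color'][125:265,170:330],None,fx=5,fy=4.2857,interpolation=cv2.INTER_CUBIC)
M=cv2.resize(c['color'][125:245,175:335],(800,600),interpolation=cv2.INTER_CUBIC)
cv2.imwrite('pics/crop1.png',M)
E
```

```text
railend+ [0.59  0.332 0.03 ] [0.576 0.315 0.044]
railend- [ 0.556 -0.11   0.03 ] [ 0.568 -0.101  0.017]
cup+ [0.596 0.257 0.09 ] [0.608 0.27  0.079]
rest [0.587 0.152 0.047] [0.589 0.153 0.045]
bell [0.572 0.059 0.07 ] [0.569 0.056 0.073]
cup- [ 0.582 -0.022  0.09 ] [ 0.591 -0.015  0.082]
tray [ 0.448 -0.187  0.01 ] [ 0.455 -0.182  0.002]
tray2 [ 0.281 -0.203  0.01 ] [ 0.283 -0.2    0.006]
tray3 [ 0.519 -0.602  0.01 ] [ 0.525 -0.601  0.004]
stamp [ 0.416 -0.034  0.02 ] [ 0.416 -0.033  0.019]
tape [0.746 0.275 0.02 ] [ 0.772  0.3   -0.002]
moss [ 0.708 -0.15   0.05 ] [ 0.671 -0.172  0.082]
clockL [ 0.538 -0.332  0.06 ] [ 0.492 -0.356  0.107]
scene [[0.549, -0.563], [0.557, -0.627], [0.472, -0.641], [0.461, -0.577]]
scene [[0.302, -0.162], [0.326, -0.223], [0.245, -0.252], [0.225, -0.192]]
scene [[0.504, -0.137], [0.512, -0.236], [0.376, -0.253], [0.376, -0.144]]
scene [[1.888, -0.624], [1.533, -0.647], [1.692, -0.472], [1.847, -0.504]]
scene [[1.398, -0.332], [1.971, -0.337], [1.701, -0.695], [1.469, -0.744], [1.277, -0.742], [1.259, -0.381]]
scene [[2.033, -0.333], [2.198, -0.349], [2.198, -0.579], [2.12, -0.606], [1.891, -0.507]]
side [[0.557, -0.579], [0.563, -0.646], [0.481, -0.655], [0.479, -0.584]]
side [[1.44, -0.351], [1.485, -0.412], [1.437, -0.501], [1.393, -0.503]]
side [[0.329, -0.247], [0.252, -0.27], [0.233, -0.205], [0.308, -0.18]]
side [[0.495, -0.153], [0.489, -0.264], [0.383, -0.264], [0.377, -0.153]]
side [[1.648, -0.187], [1.38, -0.668], [1.204, -0.663], [1.214, -0.273], [1.255, -0.191]]
side [[-0.613, 0.483], [-0.753, 0.641], [-0.76, 0.83], [-0.627, 0.614]]
side [[-1.27, 2.016], [-1.077, 1.69], [-0.989, 1.382], [-1.246, 1.797]]
side [[0.888, 2.316], [0.796, 1.38], [0.665, 1.387]]
side [[-1.102, 2.411], [-1.155, 2.291], [-1.453, 3.066], [-1.31, 3.115]]
```

View pics/crop1.png

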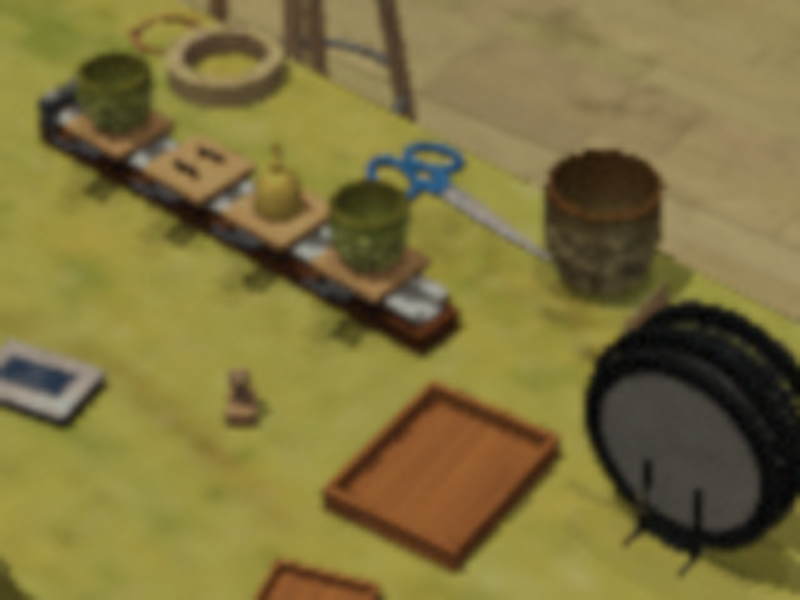

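The crop shows the bell at (278,195), the third carrier from the stop. The largest tray is at (443,475) in the crop, its outline measuring about 135 x 108 mm. The other two trays are about 85 x 65 mm, so they don't fit. I'll move over the rail for a closer look.

```bash
python3 -m pendant '[{"ty":-1,"az":-0.9},{"ty":-1,"az":-0.9},{"ty":-1,"az":-0.9},{"ty":-1,"az":-0.9},{"ty":-1,"az":-0.9}]'
python3 -m pendant '[{"ty":-1,"tx":-1},{"ty":-1,"tx":-1},{"ty":-1,"tx":-1},{"ty":-1,"tx":-1},{"ty":-1,"tx":-1}]'
python3 -c "
from h import *
c=cam('wrist');print(np.array(c['mount']).round(3),c['fx'],c['cx'],c['cy'],c['o'],arm.tcp_to_tips)"
```

```text
[[ 0.001 -0.966 -0.259  0.066]
 [ 1.     0.001  0.001  0.001]
 [-0.    -0.259  0.966 -0.082]
 [ 0.     0.     0.     1.   ]] 346.06799085382534 254.94984070655764 189.85185205839875 [0.13171788 0.51291761 0.38397332] 0.064invalid input
invalid input
```

```bash
python3 -m pendant '[{"tx":0,"ty":-1,"tz":0,"ax":0,"ay":0,"az":-0.9,"gripper":1},{"tx":0,"ty":-1,"tz":0,"ax":0,"ay":0,"az":-0.9,"gripper":1},{"tx":0,"ty":-1,"tz":0,"ax":0,"ay":0,"az":-0.9,"gripper":1},{"tx":0,"ty":-1,"tz":0,"ax":0,"ay":0,"az":-0.9,"gripper":1},{"tx":0,"ty":-1,"tz":0,"ax":0,"ay":0,"az":-0.9,"gripper":1}]'
```

```text
time_s: 0.78
tool_pos: [0.1553, 0.3426, 0.3026]
tool_rot: [[-0.998, 0.059, -0.0], [0.059, 0.998, -0.0], [0.0, -0.0, -1.0]]
force: [0.7, 0.1, 0.2]
width: 1.001
gripper_force: 0.0
```

```bash
python3 -m pendant '[{"tx":-1,"ty":-1,"tz":0,"ax":0,"ay":0,"az":0,"gripper":1},{"tx":-1,"ty":-1,"tz":0,"ax":0,"ay":0,"az":0,"gripper":1},{"tx":-1,"ty":-1,"tz":0,"ax":0,"ay":0,"az":0,"gripper":1},{"tx":-1,"ty":-1,"tz":0,"ax":0,"ay":0,"az":0,"gripper":1},{"tx":-1,"ty":-1,"tz":0,"ax":0,"ay":0,"az":0,"gripper":1}]'
python3 -m pendant '[{"tx":-1,"ty":-1,"tz":0,"ax":0,"ay":0,"az":0,"gripper":-1},{"tx":-1,"ty":-1,"tz":0,"ax":0,"ay":0,"az":0,"gripper":-1},{"tx":-1,"ty":-1,"tz":0,"ax":0,"ay":0,"az":0,"gripper":-1},{"tx":-1,"ty":-1,"tz":0,"ax":0,"ay":0,"az":0,"gripper":-1},{"tx":0,"ty":0,"tz":0,"ax":0,"ay":0,"az":0,"gripper":-1}]'
python3 -c "
from h import *
import pickle
c=cam('wrist');pickle.dump(c,open('w1.pkl','wb'));cv2.imwrite('pics/w1.png',cv2.resize(c['color'],(800,600)))"
```

```text
time_s: 1.4
tool_pos: [0.2968, 0.1834, 0.3027]
tool_rot: [[-0.998, 0.062, 0.0], [0.062, 0.998, 0.0], [-0.0, 0.0, -1.0]]
force: [1.1, 0.4, 0.3]
width: 1.001
gripper_force: 0.0
time_s: 2.02
tool_pos: [0.4095, 0.0559, 0.3023]
tool_rot: [[-0.998, 0.065, -0.001], [0.065, 0.998, -0.0], [0.001, -0.0, -1.0]]
force: [-0.8, 0.7, -0.0]
width: 0.457
gripper_force: 0.0
```

View pics/w1.png

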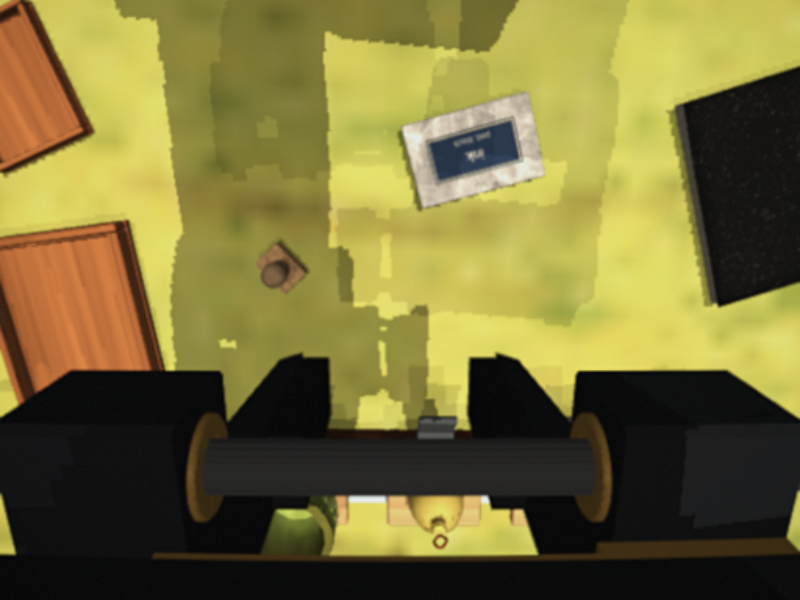

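The wrist picture has +y to the right and the robot at the top. The bell's tongue is at (437,418-437), its block spans columns 388-480 with its far edge at row 525, and the batten's front edge is at row 432. The stamp is at (280,268).

```bash
python3 - <<'E'
from h import *
import pickle
c=pickle.load(open('w1.pkl','rb'))
for n,u,v,z in [('tongue tipL',419,417,.058),('tongue tipR',456,417,.058),('farL',388,526,.047),('farR',480,524,.047),('batL',335,432,.022),('batR',466,430,.022),('stamp',280,268,.02),('trayTRcorner',128,222,.022),('trayR',160,368,.022),('bell loop',440,540,.1)]:
    print(n,onz(c,u*.64,v*.64,z).round(4))
# rail line + blocks from scene
s=pickle.load(open('scene.pkl','rb'))
f=lambda x,y:(175+x/5,125+y/5)
for n,x,y,z in [('block cup- near corner',378,302,.047),('cup- right corner',430,262,.047),('bell near corner',278,247,.047),('bell right',330,210,.047),('rest near',192,200,.047),('rest right',252,165,.047),('cup+ right',172,125,.047),('batten -end near',425,350,.0),('batten -end far',460,312,.022)]:
    print(n,onz(s,*f(x,y),z).round(4))
E
```

```text
tongue tipL [0.5146 0.0634 0.058 ]
tongue tipR [0.5162 0.088  0.058 ]
farL [0.6075 0.0361 0.047 ]
farR [0.6103 0.1036 0.047 ]
batL [0.5418 0.0006 0.022 ]
batR [0.5464 0.0981 0.022 ]
stamp [ 0.4155 -0.0256  0.02  ]
trayTRcorner [ 0.3767 -0.1249  0.022 ]
trayR [ 0.483  -0.1217  0.022 ]
bell loop [0.5786 0.0717 0.1   ]
block cup- near corner [ 0.5322 -0.0675  0.047 ]
cup- right corner [ 0.5931 -0.0694  0.047 ]
bell near corner [0.539  0.0351 0.047 ]
bell right [0.5994 0.0332 0.047 ]
rest near [0.545  0.1291 0.047 ]
rest right [0.6092 0.1224 0.047 ]
cup+ right [0.6132 0.2135 0.047 ]
batten -end near [ 0.553  -0.0946  0.    ]
batten -end far [ 0.5833 -0.1049  0.022 ]
```

```bash
python3 -m pendant '[{"tx":0,"ty":0.06,"tz":0,"ax":0,"ay":-1,"az":0,"gripper":-1},{"tx":0,"ty":0.06,"tz":0,"ax":0,"ay":-1,"az":0,"gripper":-1},{"tx":0,"ty":0.06,"tz":0,"ax":0,"ay":-1,"az":0,"gripper":-1},{"tx":0,"ty":0.06,"tz":0,"ax":0,"ay":-1,"az":0,"gripper":-1},{"tx":0,"ty":0.06,"tz":0,"ax":0,"ay":-1,"az":0,"gripper":-1}]' 20
python3 -m pendant '[{"tx":0,"ty":0.06,"tz":0,"ax":0,"ay":-1,"az":0,"gripper":-1},{"tx":0,"ty":0.06,"tz":0,"ax":0,"ay":-1,"az":0,"gripper":-1},{"tx":0,"ty":0.06,"tz":0,"ax":0,"ay":-1,"az":0,"gripper":-1},{"tx":0,"ty":0.06,"tz":0,"ax":0,"ay":-1,"az":0,"gripper":-1},{"tx":0,"ty":0.06,"tz":0,"ax":0,"ay":-1,"az":0,"gripper":-1}]'
python3 -m pendant '[{"tx":0.5,"ty":0,"tz":0.8,"ax":0,"ay":-1,"az":0,"gripper":-1},{"tx":0.5,"ty":0,"tz":0.8,"ax":0,"ay":0,"az":0,"gripper":-1},{"tx":0.5,"ty":0,"tz":0.8,"ax":0,"ay":0,"az":0,"gripper":-1},{"tx":0,"ty":0,"tz":0,"ax":0,"ay":0,"az":0,"gripper":-1}]'
cat >> h.py <<'E'
# rail frame
P=np.deg2rad(-3.5); RX=np.array([np.cos(P),np.sin(P),0]); RY=np.array([-np.sin(P),np.cos(P),0]); B=np.array([.577,.071,0])
def goto(tgt):
    "units (of 30mm) in tool axes to bring TCP to tgt, and pose in bell rail coords"
    s=arm.observe();R=np.array(s['tool_rot']);p=np.array(s['tool_pos'])
    print('units',(R.T@(np.array(tgt)-p)/.03).round(2),'tip rail',[(round(float((p+.064*R[:,2]-B)@a),4)) for a in (RX,RY,np.array([0,0,1.]))])
def rail(x,y,z): return B+x*RX+y*RY+np.array([0,0,z])
E
python3 -c "
from h import *
goto(rail(-.116,0,.089))"
```

```text
time_s: 2.7
tool_pos: [0.4083, 0.0675, 0.3027]
tool_rot: [[-0.937, 0.06, 0.344], [0.057, 0.998, -0.02], [-0.344, 0.0, -0.939]]
force: [0.5, -0.2, 0.4]
width: 0.004
gripper_force: 0.0
time_s: 3.32
tool_pos: [0.4088, 0.0765, 0.3027]
tool_rot: [[-0.763, 0.06, 0.643], [0.046, 0.998, -0.038], [-0.644, 0.001, -0.765]]
force: [0.6, 0.2, -0.8]
width: 0.001
gripper_force: 0.0
time_s: 3.82
tool_pos: [0.4243, 0.0753, 0.218]
tool_rot: [[-0.721, 0.061, 0.691], [0.044, 0.998, -0.041], [-0.692, 0.001, -0.722]]
force: [-0.4, 0.0, 0.6]
width: 0.002
gripper_force: 0.0
units [2.09 0.16 3.95] tip rail [-0.1084, -0.0049, 0.1718]
```

```bash
python3 -m pendant '[{"tx":0.42,"ty":0.03,"tz":0.79,"ax":0,"ay":0,"az":0,"gripper":-1},{"tx":0.42,"ty":0.03,"tz":0.79,"ax":0,"ay":0,"az":0,"gripper":-1},{"tx":0.42,"ty":0.03,"tz":0.79,"ax":0,"ay":0,"az":0,"gripper":-1},{"tx":0.42,"ty":0.03,"tz":0.79,"ax":0,"ay":0,"az":0,"gripper":-1},{"tx":0.42,"ty":0.03,"tz":0.79,"ax":0,"ay":0,"az":0,"gripper":-1}]'
python3 -m pendant '[{"tx":0,"ty":0,"tz":0.33,"ax":0,"ay":0,"az":0,"gripper":-1},{"tx":0,"ty":0,"tz":0.33,"ax":0,"ay":0,"az":0,"gripper":-1},{"tx":0,"ty":0,"tz":0.33,"ax":0,"ay":0,"az":0,"gripper":-1},{"tx":0,"ty":0,"tz":0,"ax":0,"ay":0,"az":0,"gripper":-1}]'
python3 - <<'E'
from h import *
goto(rail(-.095,0,.076))
c=cam('wrist');a=c['color']
s=cam('scene');u,v=proj(s,rail(-.05,0,.05)).astype(int)
b=cv2.resize(s['color'][v-40:v+40,u-53:u+53],(400,300),interpolation=cv2.INTER_CUBIC)
d=cam('side');u,v=proj(d,rail(-.05,0,.05)).astype(int)
e=cv2.resize(d['color'][v-30:v+30,u-40:u+40],(400,300),interpolation=cv2.INTER_CUBIC)
cv2.imwrite('pics/p1.png',np.hstack([cv2.resize(a,(400,300)),b]) if 0 else np.vstack([np.hstack([b,e]),np.hstack([cv2.resize(a,(400,300)),b*0])]))
E
```

```text
time_s: 4.45
tool_pos: [0.464, 0.0861, 0.1692]
tool_rot: [[-0.747, 0.054, 0.662], [0.046, 0.999, -0.029], [-0.663, 0.009, -0.749]]
force: [-0.5, 0.3, -0.2]
width: 0.004
gripper_force: 0.0
time_s: 4.95
tool_pos: [0.4864, 0.0838, 0.1552]
tool_rot: [[-0.758, 0.055, 0.65], [0.047, 0.998, -0.03], [-0.651, 0.008, -0.759]]
force: [-0.6, -1.0, -0.4]
width: 0.011
gripper_force: 0.0
units [ 1.81 -0.26  1.92] tip rail [-0.0496, 0.0079, 0.1066]
```

View pics/p1.png

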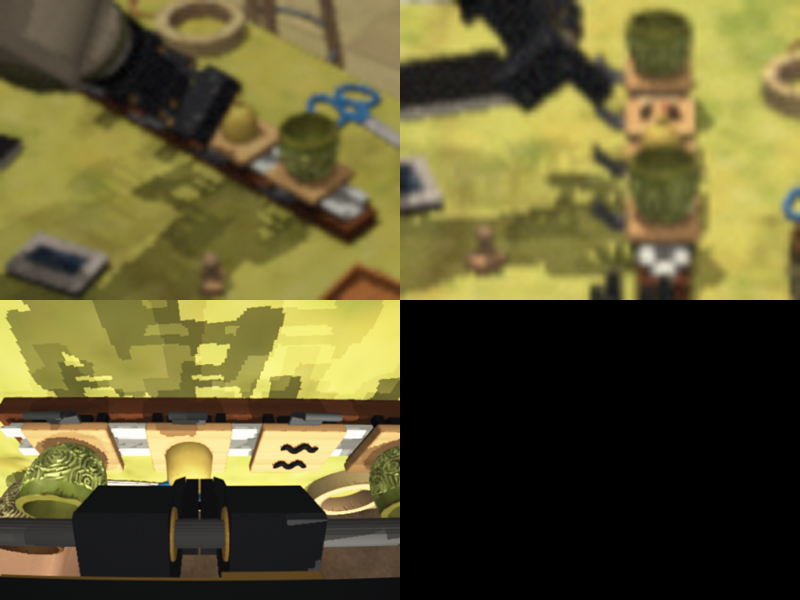

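The fingers stalled at z≈0.16, above the tongues: the wrist view shows the bell at (190,460) beyond the fingers. I'll check the joints for a limit.

```bash
python3 -c "
from h import *
s=arm.observe();print(s['joint_pos'].round(3),s['force'],s['torque'])
s=cam('side');u,v=map(int,proj(s,[.4,.1,.3]));
cv2.imwrite('pics/s2.png',cv2.resize(s['color'][v-110:v+70,u-160:u+80],(800,600)))"
```

```text
[-0.074  0.296  2.132  1.3    0.018 -2.88 ] [ 0.30138266  0.80538387 -0.38176502] [ 0.04946901  0.34828399 -0.03389583]
```

Joints 5 and 6 are both at their limits (0.018 and -2.88), so the tool is in line with the forearm. I'll back off with less lean and fit the arm's planar geometry to see which lean is reachable.

```bash
cat > j.py <<'E'
from h import *
s=arm.observe();R=np.array(s['tool_rot']);print('J',s['joint_pos'].round(4).tolist(),'p',s['tool_pos'].round(4).tolist(),'z',R[:,2].round(4).tolist())
E
python3 -m pendant '[{"tx":0,"ty":0,"tz":-0.7,"ax":0,"ay":1,"az":0,"gripper":-1},{"tx":0,"ty":0,"tz":-0.7,"ax":0,"ay":1,"az":0,"gripper":-1}]'; python3 j.py
python3 -m pendant '[{"tx":0,"ty":0,"tz":-0.3,"ax":0,"ay":1,"az":0,"gripper":-1},{"tx":0,"ty":0,"tz":0,"ax":0,"ay":1,"az":0,"gripper":-1},{"tx":0,"ty":0,"tz":0,"ax":0,"ay":1,"az":0,"gripper":-1},{"tx":0,"ty":0,"tz":0,"ax":0,"ay":0,"az":0,"gripper":-1}]'; python3 j.py
```

```text
time_s: 5.4
tool_pos: [0.4814, 0.092, 0.1671]
tool_rot: [[-0.772, 0.026, 0.635], [0.046, 0.999, 0.015], [-0.634, 0.041, -0.772]]
force: [1.3, -0.9, 0.1]
width: 0.004
gripper_force: 0.0
J [-0.0748, 0.2604, 2.1266, 0.7409, 0.0926, -2.3216] p [0.4814, 0.092, 0.1671] z [0.6352, 0.015, -0.7722]
time_s: 5.9
tool_pos: [0.4789, 0.0937, 0.1722]
tool_rot: [[-0.873, 0.019, 0.487], [0.04, 0.999, 0.032], [-0.486, 0.048, -0.873]]
force: [-0.0, 0.1, -0.2]
width: 0.003
gripper_force: 0.0
J [-0.0742, 0.2549, 2.0431, 0.2044, 0.3442, -1.7884] p [0.4789, 0.0937, 0.1722] z [0.4874, 0.0325, -0.8726]
```

```bash
python3 - <<'E'
import numpy as np
from scipy.optimize import least_squares,brentq
D=[([.9716,.3134,1.4983,0],[.1926,.4882,.3022],[0,0,-1]),
([-.074,.296,2.132,0],[.4864,.0838,.1552],[.65,-.03,-.759]),
([-.0748,.2604,2.1266,0],[.4814,.092,.1671],[.635,.015,-.772]),
([-.0742,.2549,2.0431,0],[.4789,.0937,.1722],[.487,.0325,-.873])]
def f(q):
    a,b,L,h=q; o=[]
    for j,p,z in D:
        c,s=np.cos(j[0]),np.sin(j[0]); r=p[0]*c+p[1]*s-L*(z[0]*c+z[1]*s); zz=p[2]-L*z[2]
        o+=[a*np.sin(j[1])+b*np.sin(j[1]+j[2])-r, h+a*np.cos(j[1])+b*np.cos(j[1]+j[2])-zz]
    return o
s=least_squares(f,[.45,.4,.2,.2]);print(s.x,np.abs(s.fun).max())
a,b,L,h=s.x
for X,Zt in ((.525,.025),(.53,.04),(.54,.05)):
  for th in range(0,50,5):
    t=np.deg2rad(th); r=X*.997-.006-(L+.064)*np.sin(t); z=Zt+(L+.064)*np.cos(t)-h
    d=np.hypot(r,z); g=np.arccos((a*a+b*b-d*d)/(2*a*b)); j3=np.pi-g
    j2=np.arctan2(r,z)-np.arcsin(b*np.sin(g)/d); print(X,th,'j2 %.2f j3 %.2f j5 %.2f'%(j2,j3,np.pi-t-j2-j3))
E
```

```text
[0.51834509 0.36163695 0.14343469 0.03928718] 0.003055094894993282
0.525 0 j2 0.53 j3 1.83 j5 0.79
0.525 5 j2 0.50 j3 1.88 j5 0.67
0.525 10 j2 0.48 j3 1.93 j5 0.56
0.525 15 j2 0.46 j3 1.98 j5 0.43
0.525 20 j2 0.45 j3 2.03 j5 0.31
0.525 25 j2 0.44 j3 2.09 j5 0.18
0.525 30 j2 0.44 j3 2.14 j5 0.05
0.525 35 j2 0.44 j3 2.19 j5 -0.09
0.525 40 j2 0.44 j3 2.23 j5 -0.23
0.525 45 j2 0.46 j3 2.28 j5 -0.38
0.53 0 j2 0.51 j3 1.79 j5 0.83
0.53 5 j2 0.49 j3 1.85 j5 0.72
0.53 10 j2 0.47 j3 1.90 j5 0.60
0.53 15 j2 0.45 j3 1.95 j5 0.48
0.53 20 j2 0.43 j3 2.00 j5 0.36
0.53 25 j2 0.42 j3 2.06 j5 0.23
0.53 30 j2 0.41 j3 2.11 j5 0.10
0.53 35 j2 0.41 j3 2.16 j5 -0.04
0.53 40 j2 0.42 j3 2.21 j5 -0.18
0.53 45 j2 0.43 j3 2.25 j5 -0.33
0.54 0 j2 0.52 j3 1.75 j5 0.87
0.54 5 j2 0.49 j3 1.81 j5 0.76
0.54 10 j2 0.47 j3 1.86 j5 0.64
0.54 15 j2 0.45 j3 1.91 j5 0.52
0.54 20 j2 0.43 j3 1.97 j5 0.40
0.54 25 j2 0.42 j3 2.02 j5 0.27
0.54 30 j2 0.41 j3 2.07 j5 0.14
0.54 35 j2 0.41 j3 2.12 j5 0.00
0.54 40 j2 0.41 j3 2.17 j5 -0.14
0.54 45 j2 0.42 j3 2.22 j5 -0.28
```

Lean is limited to about 30° in this wrist branch, and the pry needs about 45°. The other branch (joint 4 ≈ π) is reachable if I first turn the tool half a turn, which leaves joint 6 room.

```bash
python3 -m pendant '[{"tx":0,"ty":0,"tz":-0.2,"ax":0,"ay":0,"az":1,"gripper":-1},{"tx":0,"ty":0,"tz":-0.2,"ax":0,"ay":0,"az":1,"gripper":-1},{"tx":0,"ty":0,"tz":-0.2,"ax":0,"ay":0,"az":1,"gripper":-1},{"tx":0,"ty":0,"tz":-0.2,"ax":0,"ay":0,"az":1,"gripper":-1},{"tx":0,"ty":0,"tz":-0.2,"ax":0,"ay":0,"az":1,"gripper":-1}]'; python3 j.py
```

```text
time_s: 6.52
tool_pos: [0.4636, 0.0928, 0.1979]
tool_rot: [[-0.813, 0.319, 0.487], [0.382, 0.924, 0.033], [-0.439, 0.213, -0.873]]
force: [0.1, -0.5, -1.2]
width: 0.005
gripper_force: 0.0
J [-0.0798, 0.1749, 2.058, 0.1809, 0.4095, -1.4152] p [0.4636, 0.0928, 0.1979] z [0.487, 0.0329, -0.8728]
```

Direction confirmed, since joint 6 is increasing. I'll turn the remaining 160°.

```bash
python3 -m pendant '[{"tx":0,"ty":0,"tz":0,"ax":0,"ay":0,"az":1,"gripper":-1},{"tx":0,"ty":0,"tz":0,"ax":0,"ay":0,"az":1,"gripper":-1},{"tx":0,"ty":0,"tz":0,"ax":0,"ay":0,"az":1,"gripper":-1},{"tx":0,"ty":0,"tz":0,"ax":0,"ay":0,"az":1,"gripper":-1},{"tx":0,"ty":0,"tz":0,"ax":0,"ay":0,"az":1,"gripper":-1}]'>/dev/null
python3 -m pendant '[{"tx":0,"ty":0,"tz":0,"ax":0,"ay":0,"az":1,"gripper":-1},{"tx":0,"ty":0,"tz":0,"ax":0,"ay":0,"az":1,"gripper":-1},{"tx":0,"ty":0,"tz":0,"ax":0,"ay":0,"az":1,"gripper":-1},{"tx":0,"ty":0,"tz":0,"ax":0,"ay":0,"az":1,"gripper":-1},{"tx":0,"ty":0,"tz":0,"ax":0,"ay":0,"az":1,"gripper":-1}]'>/dev/null
python3 -m pendant '[{"tx":0,"ty":0,"tz":0,"ax":0,"ay":0,"az":1,"gripper":-1},{"tx":0,"ty":0,"tz":0,"ax":0,"ay":0,"az":1,"gripper":-1},{"tx":0,"ty":0,"tz":0,"ax":0,"ay":0,"az":1,"gripper":-1},{"tx":0,"ty":0,"tz":0,"ax":0,"ay":0,"az":1,"gripper":-1},{"tx":0,"ty":0,"tz":0,"ax":0,"ay":0,"az":1,"gripper":-1}]'; python3 j.py
python3 -m pendant '[{"tx":0,"ty":0,"tz":0,"ax":0,"ay":0,"az":1,"gripper":-1},{"tx":0,"ty":0,"tz":0,"ax":0,"ay":0,"az":1,"gripper":-1},{"tx":0,"ty":0,"tz":0,"ax":0,"ay":0,"az":1,"gripper":-1},{"tx":0,"ty":0,"tz":0,"ax":0,"ay":0,"az":1,"gripper":-1},{"tx":0,"ty":0,"tz":0,"ax":0,"ay":0,"az":1,"gripper":-1}]'>/dev/null
python3 -m pendant '[{"tx":0,"ty":0,"tz":0,"ax":0,"ay":0,"az":1,"gripper":-1},{"tx":0,"ty":0,"tz":0,"ax":0,"ay":0,"az":1,"gripper":-1},{"tx":0,"ty":0,"tz":0,"ax":0,"ay":0,"az":1,"gripper":-1},{"tx":0,"ty":0,"tz":0,"ax":0,"ay":0,"az":1,"gripper":-1},{"tx":0,"ty":0,"tz":0,"ax":0,"ay":0,"az":1,"gripper":-1}]'>/dev/null
python3 -m pendant '[{"tx":0,"ty":0,"tz":0,"ax":0,"ay":0,"az":1,"gripper":-1},{"tx":0,"ty":0,"tz":0,"ax":0,"ay":0,"az":1,"gripper":-1},{"tx":0,"ty":0,"tz":0,"ax":0,"ay":0,"az":1,"gripper":-1},{"tx":0,"ty":0,"tz":0,"ax":0,"ay":0,"az":1,"gripper":-1},{"tx":0,"ty":0,"tz":0,"ax":0,"ay":0,"az":1,"gripper":-1}]'>/dev/null
python3 -m pendant '[{"tx":0,"ty":0,"tz":0,"ax":0,"ay":0,"az":1,"gripper":-1},{"tx":0,"ty":0,"tz":0,"ax":0,"ay":0,"az":1,"gripper":-1},{"tx":0,"ty":0,"tz":0,"ax":0,"ay":0,"az":1,"gripper":-1},{"tx":0,"ty":0,"tz":0,"ax":0,"ay":0,"az":1,"gripper":-1},{"tx":0,"ty":0,"tz":0,"ax":0,"ay":0,"az":1,"gripper":-1}]'
python3 -m pendant '[{"tx":0,"ty":0,"tz":0,"ax":0,"ay":0,"az":1,"gripper":-1},{"tx":0,"ty":0,"tz":0,"ax":0,"ay":0,"az":1,"gripper":-1},{"tx":0,"ty":0,"tz":0,"ax":0,"ay":0,"az":1,"gripper":-1},{"tx":0,"ty":0,"tz":0,"ax":0,"ay":0,"az":1,"gripper":-1},{"tx":0,"ty":0,"tz":0,"ax":0,"ay":0,"az":1,"gripper":-1}]'; python3 j.py
```

```text
time_s: 8.4
tool_pos: [0.4636, 0.0929, 0.1977]
tool_rot: [[-0.131, 0.864, 0.487], [0.991, 0.132, 0.033], [-0.036, 0.487, -0.873]]
force: [-0.1, -0.2, 0.2]
width: 0.004
gripper_force: 0.0
J [-0.0797, 0.1754, 2.0579, 0.1811, 0.409, -0.3682] p [0.4636, 0.0929, 0.1977] z [0.487, 0.033, -0.8728]
time_s: 10.9
tool_pos: [0.4636, 0.0928, 0.1977]
tool_rot: [[0.828, 0.279, 0.487], [0.302, -0.953, 0.033], [0.473, 0.12, -0.873]]
force: [0.3, -0.7, -0.1]
width: 0.012
gripper_force: 0.0
time_s: 11.52
tool_pos: [0.4636, 0.0928, 0.1977]
tool_rot: [[0.873, -0.021, 0.487], [-0.042, -0.999, 0.033], [0.486, -0.049, -0.873]]
force: [-0.2, -0.4, 0.1]
width: 0.007
gripper_force: 0.0
J [-0.0797, 0.1754, 2.0579, 0.181, 0.409, 1.3771] p [0.4636, 0.0928, 0.1977] z [0.487, 0.0329, -0.8728]
```

```bash
python3 -m pendant '[{"tx":-0.1,"ty":0,"tz":0.1,"ax":0,"ay":0.5,"az":0,"gripper":-1},{"tx":-0.1,"ty":0,"tz":0.1,"ax":0,"ay":0.5,"az":0,"gripper":-1},{"tx":-0.1,"ty":0,"tz":0.1,"ax":0,"ay":0.5,"az":0,"gripper":-1},{"tx":-0.1,"ty":0,"tz":0.1,"ax":0,"ay":0.5,"az":0,"gripper":-1},{"tx":-0.1,"ty":0,"tz":0.1,"ax":0,"ay":0.5,"az":0,"gripper":-1}]'; python3 j.py
python3 -m pendant '[{"tx":-0.1,"ty":0,"tz":0.1,"ax":0,"ay":0.5,"az":0,"gripper":-1},{"tx":-0.1,"ty":0,"tz":0.1,"ax":0,"ay":0.5,"az":0,"gripper":-1},{"tx":-0.1,"ty":0,"tz":0.1,"ax":0,"ay":0.5,"az":0,"gripper":-1},{"tx":-0.1,"ty":0,"tz":0.1,"ax":0,"ay":0.5,"az":0,"gripper":-1},{"tx":-0.1,"ty":0,"tz":0.1,"ax":0,"ay":0.5,"az":0,"gripper":-1}]'; python3 j.py
```

```text
time_s: 12.15
tool_pos: [0.4591, 0.0936, 0.177]
tool_rot: [[0.775, -0.02, 0.632], [-0.045, -0.999, 0.023], [0.63, -0.047, -0.775]]
force: [-0.6, 0.0, -0.1]
width: 0.001
gripper_force: 0.0
J [-0.0797, 0.1967, 2.174, 0.6862, 0.1162, 0.8713] p [0.4591, 0.0936, 0.177] z [0.6316, 0.0232, -0.7749]
time_s: 12.78
tool_pos: [0.4585, 0.0992, 0.1675]
tool_rot: [[0.725, -0.002, 0.689], [-0.048, -0.998, 0.047], [0.687, -0.067, -0.724]]
force: [-0.5, 0.7, 0.1]
width: 0.01
gripper_force: 0.0
J [-0.0787, 0.2228, 2.2171, 2.0635, 0.1153, -0.5047] p [0.4585, 0.0992, 0.1675] z [0.6886, 0.0474, -0.7236]
```

```bash
cat >> h.py <<'E'
from scipy.spatial.transform import Rotation as Ro
def turn(zx_lean,flip=1):
    "units of 4deg to reach lean (deg, forward) with tool y = -RY*flip"
    t=np.deg2rad(zx_lean); z=RX*np.sin(t)-np.array([0,0,np.cos(t)]); y=-RY*flip; x=np.cross(y,z)
    R=np.array(arm.observe()['tool_rot']); Rt=np.c_[x,y,z]
    print('turn units',(np.rad2deg(Ro.from_matrix(R.T@Rt).as_rotvec())/4).round(2))
E
python3 -m pendant '[{"tx":-0.1,"ty":0,"tz":0.1,"ax":-0.25,"ay":0.2,"az":0,"gripper":-1},{"tx":-0.1,"ty":0,"tz":0.1,"ax":-0.25,"ay":0.2,"az":0,"gripper":-1},{"tx":-0.1,"ty":0,"tz":0.1,"ax":-0.25,"ay":0.2,"az":0,"gripper":-1},{"tx":-0.1,"ty":0,"tz":0.1,"ax":-0.25,"ay":0.2,"az":0,"gripper":-1},{"tx":-0.1,"ty":0,"tz":0.1,"ax":-0.25,"ay":0.2,"az":0,"gripper":-1}]'; python3 j.py
python3 -c "
from h import *
turn(45);goto(rail(-.116,0,.089))"
```

```text
time_s: 13.4
tool_pos: [0.4586, 0.1007, 0.148]
tool_rot: [[0.68, -0.057, 0.731], [-0.049, -0.998, -0.033], [0.732, -0.013, -0.682]]
force: [0.3, 0.4, 0.5]
width: 0.007
gripper_force: 0.0
J [-0.0296, 0.2905, 2.2429, 3.1941, 0.2129, -1.5934] p [0.4586, 0.1007, 0.148] z [0.731, -0.0327, -0.6816]
turn units [-0.17 -0.51 -0.1 ]
units [-1.34  0.78  1.43] tip rail [-0.0732, 0.0232, 0.1044]
```

```bash
python3 -m pendant '[{"tx":-0.27,"ty":0.15,"tz":0.26,"ax":0,"ay":0,"az":0,"gripper":-1},{"tx":-0.27,"ty":0.15,"tz":0.26,"ax":0,"ay":0,"az":0,"gripper":-1},{"tx":-0.27,"ty":0.15,"tz":0.26,"ax":0,"ay":0,"az":0,"gripper":-1},{"tx":-0.27,"ty":0.15,"tz":0.26,"ax":0,"ay":0,"az":0,"gripper":-1},{"tx":-0.27,"ty":0.15,"tz":0.26,"ax":0,"ay":0,"az":0,"gripper":-1}]'; python3 j.py
python3 -c "
from h import *
z=np.array(arm.observe()['tool_rot'])[:,2]
turn(45);goto(rail(-.072,0,.0435)-.064*z);
w=cam('wrist');a=cv2.resize(w['color'],(800,600));cv2.imwrite('pics/w3.png',a)"
```

```text
time_s: 14.02
tool_pos: [0.4585, 0.0789, 0.0913]
tool_rot: [[0.68, -0.057, 0.731], [-0.049, -0.998, -0.032], [0.731, -0.014, -0.682]]
force: [-0.1, -0.7, 0.8]
width: 0.004
gripper_force: 0.0
J [-0.0985, 0.4497, 2.28, 3.0418, 0.4098, -1.4977] p [0.4585, 0.0789, 0.0913] z [0.7309, -0.0324, -0.6818]
turn units [-0.18 -0.5  -0.1 ]
units [-0.1   0.05  0.09] tip rail [-0.072, 0.0014, 0.0477]
```

View pics/w3.png

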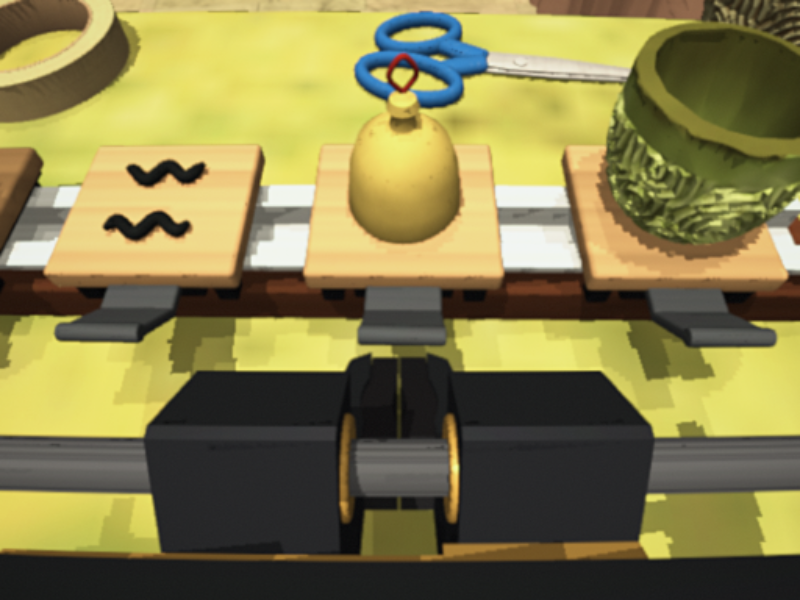

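The wrist view shows the tongue of the bell carrier at (401,315-340) and the closed fingertips centred under it at (400,360). The rests carrier is at (160,215) and the cup carrier at (690,200). I'll slide in under the tongue, then lift in small steps.

```bash
python3 -m pendant '[{"tx":-0.1,"ty":0.05,"tz":0.09,"ax":0,"ay":0,"az":0,"gripper":-1},{"tx":0,"ty":0,"tz":0.33,"ax":0,"ay":0,"az":0,"gripper":-1},{"tx":0,"ty":0,"tz":0.33,"ax":0,"ay":0,"az":0,"gripper":-1},{"tx":0,"ty":0,"tz":0.33,"ax":0,"ay":0,"az":0,"gripper":-1},{"tx":0,"ty":0,"tz":0,"ax":0,"ay":0,"az":0,"gripper":-1}]'
python3 -m pendant '[{"tx":0.12,"ty":0,"tz":-0.11,"ax":0,"ay":0,"az":0,"gripper":-1},{"tx":0.12,"ty":0,"tz":-0.11,"ax":0,"ay":0,"az":0,"gripper":-1},{"tx":0.12,"ty":0,"tz":-0.11,"ax":0,"ay":0,"az":0,"gripper":-1}]'
python3 -m pendant '[{"tx":0.12,"ty":0,"tz":-0.09,"ax":0,"ay":0,"az":0,"gripper":-1}]'
python3 -m pendant '[{"tx":0.12,"ty":0,"tz":-0.09,"ax":0,"ay":0,"az":0,"gripper":-1}]'
python3 -c "
from h import *
goto([0,0,0])"
```

```text
time_s: 14.7
tool_pos: [0.4814, 0.0767, 0.0674]
tool_rot: [[0.678, -0.056, 0.733], [-0.049, -0.998, -0.032], [0.733, -0.014, -0.68]]
force: [0.1, 0.6, 0.2]
width: 0.005
gripper_force: 0.0
time_s: 15.08
tool_pos: [0.4796, 0.0767, 0.0818]
tool_rot: [[0.682, -0.056, 0.73], [-0.049, -0.998, -0.031], [0.73, -0.014, -0.683]]
force: [-3.3, 0.3, -10.3]
width: 0.006
gripper_force: 4.0
time_s: 15.2
tool_pos: [0.4813, 0.0765, 0.0873]
tool_rot: [[0.678, -0.056, 0.733], [-0.049, -0.998, -0.031], [0.734, -0.014, -0.679]]
force: [0.5, 0.6, 1.0]
width: 0.006
gripper_force: 0.0
time_s: 15.32
tool_pos: [0.4833, 0.0762, 0.0931]
tool_rot: [[0.674, -0.056, 0.736], [-0.048, -0.998, -0.032], [0.737, -0.014, -0.676]]
force: [0.7, -0.9, 0.2]
width: 0.004
gripper_force: 0.0
units [-13.02   3.48  -9.68] tip rail [-0.0467, 0.0003, 0.0498]
```

```bash
python3 -c "
from h import *
import pickle
w=cam('wrist');pickle.dump(w,open('w4.pkl','wb'));a=cv2.resize(w['color'],(800,600));cv2.imwrite('pics/w4.png',a)"
```

```text
(no output)
```

View pics/w4.png

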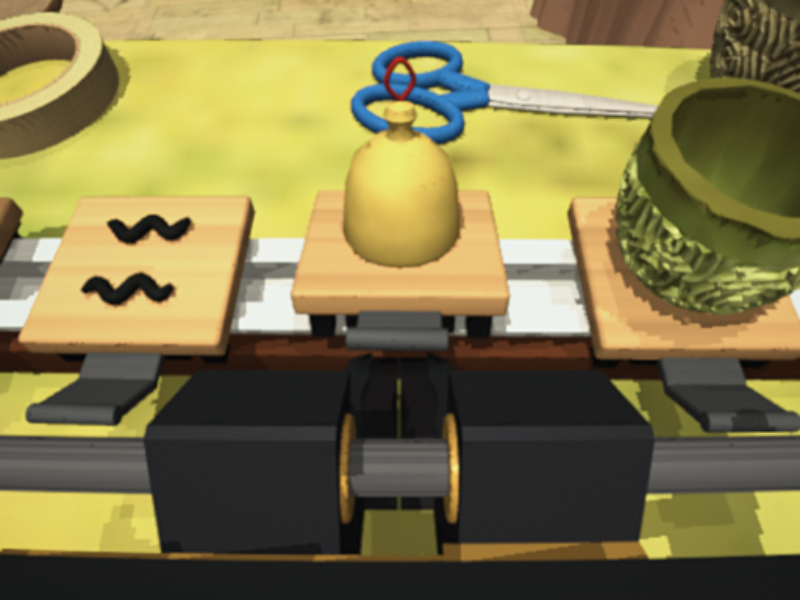

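It is tipped: the block's front edge at (400,295) stands well above the rail and the force is back to zero. I'll measure the tilt from the depth image.

```bash
python3 - <<'E'
from h import *
import pickle
c=pickle.load(open('w4.pkl','rb'))
f=lambda X:[round(float((X-B)@a),4) for a in(RX,RY,np.array([0,0,1.]))]
for n,u,v in [('FL',312,288),('FR',490,288),('BL',325,200),('BR',478,200),('bell front mid',400,225),('bell top',400,110),('tongue',400,338),('ref rest BL',90,205),('rest F',60,338)]:
    print(n,f(pt(c,u*.64,v*.64)))
E
```

```text
FL [-0.0178, 0.0274, 0.0588]
FR [-0.0182, -0.0272, 0.0589]
BL [0.0321, 0.0292, 0.044]
BR [0.0318, -0.0289, 0.0438]
bell front mid [-0.0034, 0.0002, 0.0712]
bell top [0.0196, 0.0, 0.0951]
tongue [-0.0451, -0.0, 0.0771]
ref rest BL [0.0285, 0.1188, 0.0467]
rest F [-0.0285, 0.1109, 0.046]
```

```bash
python3 -m pendant '[{"tx":0,"ty":0,"tz":-1,"ax":0,"ay":0,"az":0,"gripper":-1},{"tx":0,"ty":0,"tz":-1,"ax":0,"ay":0,"az":0,"gripper":-1},{"tx":0,"ty":0,"tz":-1,"ax":0.5,"ay":0,"az":0,"gripper":-1},{"tx":0.5,"ty":0,"tz":-0.5,"ax":0.5,"ay":-0.5,"az":0,"gripper":-1},{"tx":0.5,"ty":0,"tz":-0.5,"ax":0,"ay":-0.5,"az":0,"gripper":-1}]'; python3 j.py
python3 -m pendant '[{"tx":0.15,"ty":0,"tz":-0.1,"ax":0,"ay":-0.5,"az":0,"gripper":-1},{"tx":0.15,"ty":0,"tz":-0.1,"ax":0,"ay":-0.5,"az":0,"gripper":-1},{"tx":0.15,"ty":0,"tz":-0.1,"ax":0,"ay":-0.5,"az":0,"gripper":-1},{"tx":0.15,"ty":0,"tz":-0.1,"ax":0,"ay":-0.5,"az":0,"gripper":-1},{"tx":0.15,"ty":0,"tz":-0.1,"ax":0,"ay":-0.5,"az":0,"gripper":-1}]'>/dev/null; python3 j.py
python3 -m pendant '[{"tx":0.1,"ty":0,"tz":-0.1,"ax":0,"ay":-0.5,"az":0,"gripper":0},{"tx":0.1,"ty":0,"tz":-0.1,"ax":0,"ay":-0.5,"az":0,"gripper":0.4},{"tx":0.1,"ty":0,"tz":-0.1,"ax":0,"ay":-0.5,"az":0,"gripper":0.4},{"tx":0.1,"ty":0,"tz":-0.1,"ax":0,"ay":-0.5,"az":0,"gripper":0.4},{"tx":0.1,"ty":0,"tz":-0.1,"ax":0,"ay":-0.5,"az":0,"gripper":0.4}]'; python3 j.py
```

```text
time_s: 16.0
tool_pos: [0.4163, 0.0833, 0.1734]
tool_rot: [[0.701, 0.0, 0.713], [-0.051, -0.997, 0.05], [0.711, -0.071, -0.699]]
force: [-0.2, 0.3, 0.1]
width: 0.003
gripper_force: 0.0
J [-0.1518, 0.1217, 2.3464, 2.1765, 0.1927, -0.6711] p [0.4163, 0.0833, 0.1734] z [0.7132, 0.0502, -0.6992]
J [-0.1483, 0.0764, 2.2571, 0.8048, 0.2251, 0.7035] p [0.421, 0.0846, 0.1917] z [0.6151, 0.0708, -0.7853]
time_s: 17.25
tool_pos: [0.425, 0.0829, 0.2126]
tool_rot: [[0.883, 0.01, 0.469], [-0.03, -0.997, 0.077], [0.468, -0.082, -0.88]]
force: [0.2, -0.1, 0.3]
width: 0.549
gripper_force: 0.0
J [-0.1429, 0.061, 2.1375, 0.3098, 0.4876, 1.1977] p [0.425, 0.0829, 0.2126] z [0.4687, 0.0769, -0.88]
```

```bash
cat >> h.py <<'E'
Z=np.array([0,0,1.])
def pose(tilt, tcp, yax=None):
    "tool z = -(axis tilted by tilt deg toward +RX), tool y along +RX side; print turn & shift units"
    t=np.deg2rad(tilt); n=RX*np.sin(t)+Z*np.cos(t); y=RX*np.cos(t)-Z*np.sin(t); z=-n; x=np.cross(y,z)
    s=arm.observe();R=np.array(s['tool_rot']);Rt=np.c_[x,y,z]
    print('turn',(np.rad2deg(Ro.from_matrix(R.T@Rt).as_rotvec())/4).round(2),'shift now',(R.T@(np.array(tcp)-s['tool_pos'])/.03).round(2),'shift after turn',(Rt.T@(np.array(tcp)-s['tool_pos'])/.03).round(2))
E
python3 -c "
from h import *
pose(16.6,rail(.0095+.105*.286,0,.0767+.105*.958))"
```

```text
turn [  7.59  -9.61 -20.35] shift now [5.1  0.63 3.99] shift after turn [-0.09  6.47 -0.7 ]
```

```bash
python3 -m pendant '[{"tx":0,"ty":0,"tz":-0.3,"ax":0.361,"ay":-0.458,"az":-0.969,"gripper":0.6},{"tx":0,"ty":0,"tz":-0.3,"ax":0.361,"ay":-0.458,"az":-0.969,"gripper":0.6},{"tx":0,"ty":0,"tz":-0.3,"ax":0.361,"ay":-0.458,"az":-0.969,"gripper":0.6},{"tx":0,"ty":0,"tz":-0.3,"ax":0.361,"ay":-0.458,"az":-0.969,"gripper":0.6},{"tx":0,"ty":0,"tz":0,"ax":0.361,"ay":-0.458,"az":-0.969,"gripper":0.6}]'>/dev/null
python3 -m pendant '[{"tx":0,"ty":0,"tz":0,"ax":0.361,"ay":-0.458,"az":-0.969,"gripper":0.6},{"tx":0,"ty":0,"tz":0,"ax":0.361,"ay":-0.458,"az":-0.969,"gripper":0.6},{"tx":0,"ty":0,"tz":0,"ax":0.361,"ay":-0.458,"az":-0.969,"gripper":0.6},{"tx":0,"ty":0,"tz":0,"ax":0.361,"ay":-0.458,"az":-0.969,"gripper":0.6},{"tx":0,"ty":0,"tz":0,"ax":0.361,"ay":-0.458,"az":-0.969,"gripper":0.6}]'
python3 -m pendant '[{"tx":0,"ty":0,"tz":0,"ax":0.361,"ay":-0.458,"az":-0.969,"gripper":0.6},{"tx":0,"ty":0,"tz":0,"ax":0.361,"ay":-0.458,"az":-0.969,"gripper":0.6},{"tx":0,"ty":0,"tz":0,"ax":0.361,"ay":-0.458,"az":-0.969,"gripper":0.6},{"tx":0,"ty":0,"tz":0,"ax":0.361,"ay":-0.458,"az":-0.969,"gripper":0.6},{"tx":0,"ty":0,"tz":0,"ax":0.361,"ay":-0.458,"az":-0.969,"gripper":0.6}]'>/dev/null
python3 -m pendant '[{"tx":0,"ty":0,"tz":0,"ax":0.361,"ay":-0.458,"az":-0.969,"gripper":0.6},{"tx":0,"ty":0,"tz":0,"ax":0.361,"ay":-0.458,"az":-0.969,"gripper":0.6},{"tx":0,"ty":0,"tz":0,"ax":0.361,"ay":-0.458,"az":-0.969,"gripper":0.6},{"tx":0,"ty":0,"tz":0,"ax":0.361,"ay":-0.458,"az":-0.969,"gripper":0.6},{"tx":0,"ty":0,"tz":0,"ax":0.361,"ay":-0.458,"az":-0.969,"gripper":0.6}]'; python3 j.py
python3 -c "
from h import *
pose(16.6,rail(.0095+.105*.286,0,.0767+.105*.958))"
```

```text
time_s: 18.5
tool_pos: [0.4097, 0.0788, 0.2448]
tool_rot: [[0.738, 0.667, 0.105], [0.64, -0.74, 0.205], [0.215, -0.084, -0.973]]
force: [0.9, 0.9, -0.9]
width: 0.802
gripper_force: 0.0
time_s: 19.75
tool_pos: [0.4097, 0.0788, 0.2448]
tool_rot: [[0.132, 0.957, -0.258], [0.991, -0.125, 0.045], [0.011, -0.262, -0.965]]
force: [0.4, 0.4, -0.3]
width: 0.801
gripper_force: 0.0
J [-0.1011, 0.2417, 1.771, 0.0192, 1.3932, 0.0243] p [0.4097, 0.0788, 0.2448] z [-0.2578, 0.0451, -0.9651]
turn [ 0.37 -0.43 -0.94] shift now [0.55 7.23 0.38] shift after turn [0.08 7.25 0.18]
```

```bash
python3 -m pendant '[{"tx":0,"ty":0,"tz":0,"ax":0.37,"ay":-0.43,"az":-0.94,"gripper":0.6},{"tx":0,"ty":0.9,"tz":0,"ax":0,"ay":0,"az":0,"gripper":0.6},{"tx":0,"ty":0.9,"tz":0,"ax":0,"ay":0,"az":0,"gripper":0.6},{"tx":0,"ty":0.9,"tz":0,"ax":0,"ay":0,"az":0,"gripper":0.6},{"tx":0,"ty":0.9,"tz":0,"ax":0,"ay":0,"az":0,"gripper":0.6}]'>/dev/null
python3 -m pendant '[{"tx":0.04,"ty":0.9,"tz":0.04,"ax":0,"ay":0,"az":0,"gripper":0.6},{"tx":0.04,"ty":0.9,"tz":0.04,"ax":0,"ay":0,"az":0,"gripper":0.6},{"tx":0,"ty":0.9,"tz":0.04,"ax":0,"ay":0,"az":0,"gripper":0.6},{"tx":0,"ty":0.9,"tz":0.04,"ax":0,"ay":0,"az":0,"gripper":0.6},{"tx":0,"ty":0,"tz":0,"ax":0,"ay":0,"az":0,"gripper":0.6}]'
python3 -c "
from h import *
pose(16.6,rail(.0095+.045*.286,0,.0767+.045*.958))
w=cam('wrist');cv2.imwrite('pics/w5.png',cv2.resize(w['color'],(800,600)))"
```

```text
time_s: 21.0
tool_pos: [0.6155, 0.068, 0.1771]
tool_rot: [[0.064, 0.956, -0.286], [0.998, -0.061, 0.019], [0.0, -0.287, -0.958]]
force: [-0.8, -0.9, -0.5]
width: 0.801
gripper_force: 0.0
turn [-0.01 -0.02 -0.04] shift now [0.02 0.03 1.99] shift after turn [0.02 0.03 1.99]
```

View pics/w5.png

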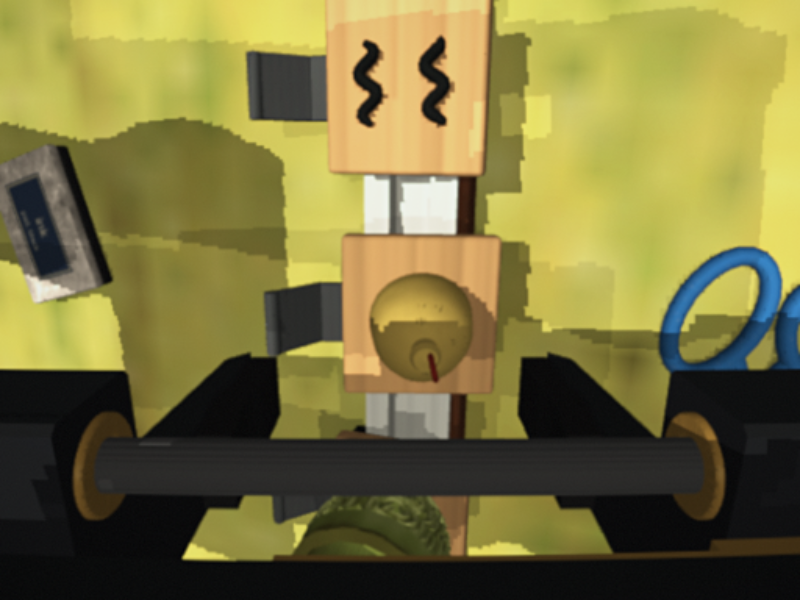

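The bell is centred at (422,328) and the finger midline is at column 398, so it lies about 9 mm further along +tool y. I'll check the height from depth, then descend.

```bash
python3 - <<'E'
from h import *
w=cam('wrist');s=arm.observe();R=np.array(s['tool_rot']);p=s['tool_pos']
for u,v in [(360,250),(480,250),(360,380),(480,385),(346,300),(494,300),(410,175)]:
    print(u,v,(R.T@(pt(w,u*.64,v*.64)-p)).round(4))
E
```

```text
360 250 [ 0.0288 -0.0143  0.1308]
480 250 [0.029  0.0333 0.13  ]
360 380 [-0.0267 -0.0152  0.1302]
480 385 [-0.029   0.0357  0.1301]
346 300 [ 0.0083 -0.0203  0.1303]
494 300 [0.0085 0.0398 0.1299]
410 175 [0.0578 0.0056 0.1374]
```

```bash
python3 -m pendant '[{"tx":0,"ty":0.32,"tz":0,"ax":0,"ay":0,"az":0,"gripper":0.6},{"tx":0,"ty":0,"tz":0.65,"ax":0,"ay":0,"az":0,"gripper":0.6},{"tx":0,"ty":0,"tz":0.65,"ax":0,"ay":0,"az":0,"gripper":0.6},{"tx":0,"ty":0,"tz":0.65,"ax":0,"ay":0,"az":0,"gripper":0.6},{"tx":0,"ty":0,"tz":0,"ax":0,"ay":0,"az":0,"gripper":0.2}]' 30
python3 -m pendant '[{"tx":0,"ty":0,"tz":0,"ax":0,"ay":0,"az":0,"gripper":-0.2},{"tx":0,"ty":0,"tz":0,"ax":0,"ay":0,"az":0,"gripper":-0.6},{"tx":0,"ty":0,"tz":0,"ax":0,"ay":0,"az":0,"gripper":-0.6},{"tx":0,"ty":0,"tz":0,"ax":0,"ay":0,"az":0,"gripper":-0.6},{"tx":0,"ty":0,"tz":0,"ax":0,"ay":0,"az":0,"gripper":-0.6}]' 30
```

```text
time_s: 21.72
tool_pos: [0.6069, 0.0688, 0.1183]
tool_rot: [[0.064, 0.956, -0.287], [0.998, -0.061, 0.019], [0.001, -0.288, -0.958]]
force: [-0.1, -0.2, -0.3]
width: 0.707
gripper_force: 0.0
time_s: 22.35
tool_pos: [0.6077, 0.0687, 0.1195]
tool_rot: [[0.064, 0.957, -0.284], [0.998, -0.061, 0.019], [0.0, -0.285, -0.959]]
force: [0.8, -0.4, 6.0]
width: 0.419
gripper_force: 30.0
```

```bash
python3 -m pendant '[{"tx":0,"ty":0.13,"tz":-0.04,"ax":0,"ay":0,"az":0,"gripper":-0.6},{"tx":0,"ty":0.13,"tz":-0.04,"ax":0,"ay":0,"az":0,"gripper":-0.6}]' 30
python3 -m pendant '[{"tx":0,"ty":-0.06,"tz":-0.19,"ax":0,"ay":0,"az":0,"gripper":-0.6},{"tx":0,"ty":-0.06,"tz":-0.19,"ax":0,"ay":0,"az":0,"gripper":-0.6}]' 30
python3 -m pendant '[{"tx":0,"ty":-0.06,"tz":-0.19,"ax":0,"ay":0,"az":0,"gripper":-0.6},{"tx":0,"ty":-0.06,"tz":-0.19,"ax":0,"ay":0,"az":0,"gripper":-0.6}]' 30
```

```text
time_s: 22.6
tool_pos: [0.6153, 0.0683, 0.119]
tool_rot: [[0.064, 0.956, -0.287], [0.998, -0.061, 0.019], [0.0, -0.288, -0.958]]
force: [-3.8, 1.1, 4.8]
width: 0.414
gripper_force: 29.8
time_s: 22.85
tool_pos: [0.6154, 0.0682, 0.1309]
tool_rot: [[0.064, 0.956, -0.285], [0.998, -0.061, 0.019], [0.001, -0.286, -0.958]]
force: [-0.2, 0.1, -1.1]
width: 0.419
gripper_force: 29.3
time_s: 23.1
tool_pos: [0.6152, 0.0682, 0.1433]
tool_rot: [[0.064, 0.956, -0.285], [0.998, -0.061, 0.019], [0.0, -0.286, -0.958]]
force: [0.5, -0.8, -1.1]
width: 0.416
gripper_force: 29.3
```

```bash
python3 -m pendant '[{"tx":0,"ty":-0.28,"tz":-0.95,"ax":0,"ay":0,"az":0,"gripper":-0.6},{"tx":0,"ty":-0.28,"tz":-0.95,"ax":0,"ay":0,"az":0,"gripper":-0.6},{"tx":0,"ty":-0.28,"tz":-0.95,"ax":0,"ay":0,"az":0,"gripper":-0.6},{"tx":0,"ty":-0.28,"tz":-0.95,"ax":0,"ay":0,"az":0,"gripper":-0.6}]' 30
python3 -c "
from h import *
pose(0,[.46,-.195,.26])"
```

```text
time_s: 23.6
tool_pos: [0.6155, 0.0682, 0.263]
tool_rot: [[0.064, 0.956, -0.285], [0.998, -0.061, 0.019], [0.0, -0.286, -0.958]]
force: [-0.1, -0.6, -1.9]
width: 0.42
gripper_force: 29.3
turn [-4.15 -0.01 -0.04] shift now [-9.08 -4.39  1.41] shift after turn [-9.07 -4.64  0.1 ]
```

```bash
python3 -m pendant '[{"tx":0,"ty":0,"tz":0,"ax":-0.83,"ay":0,"az":0,"gripper":-0.6},{"tx":0,"ty":0,"tz":0,"ax":-0.83,"ay":0,"az":0,"gripper":-0.6},{"tx":0,"ty":0,"tz":0,"ax":-0.83,"ay":0,"az":0,"gripper":-0.6},{"tx":0,"ty":0,"tz":0,"ax":-0.83,"ay":0,"az":0,"gripper":-0.6},{"tx":0,"ty":0,"tz":0,"ax":-0.83,"ay":0,"az":0,"gripper":-0.6}]' 30 >/dev/null
python3 -m pendant '[{"tx":-0.9,"ty":-0.46,"tz":0,"ax":0,"ay":0,"az":0,"gripper":-0.6},{"tx":-0.9,"ty":-0.46,"tz":0,"ax":0,"ay":0,"az":0,"gripper":-0.6},{"tx":-0.9,"ty":-0.46,"tz":0,"ax":0,"ay":0,"az":0,"gripper":-0.6},{"tx":-0.9,"ty":-0.46,"tz":0,"ax":0,"ay":0,"az":0,"gripper":-0.6},{"tx":-0.9,"ty":-0.46,"tz":0,"ax":0,"ay":0,"az":0,"gripper":-0.6}]' 30
python3 -m pendant '[{"tx":-0.9,"ty":-0.46,"tz":0,"ax":0,"ay":0,"az":0,"gripper":-0.6},{"tx":-0.9,"ty":-0.46,"tz":0,"ax":0,"ay":0,"az":0,"gripper":-0.6},{"tx":-0.9,"ty":-0.46,"tz":0,"ax":0,"ay":0,"az":0,"gripper":-0.6},{"tx":-0.9,"ty":-0.46,"tz":0,"ax":0,"ay":0,"az":0,"gripper":-0.6},{"tx":-0.9,"ty":-0.46,"tz":0,"ax":0,"ay":0,"az":0,"gripper":-0.6}]' 30
python3 -c "
from h import *
import pickle
w=cam('wrist');pickle.dump(w,open('w6.pkl','wb'));cv2.imwrite('pics/w6.png',cv2.resize(w['color'],(800,600)))"
```

```text
time_s: 24.85
tool_pos: [0.5374, -0.0629, 0.262]
tool_rot: [[0.064, 0.998, 0.0], [0.998, -0.064, 0.0], [0.0, -0.0, -1.0]]
force: [0.1, -0.6, -1.4]
width: 0.42
gripper_force: 29.3
time_s: 25.48
tool_pos: [0.46, -0.1933, 0.262]
tool_rot: [[0.064, 0.998, 0.0], [0.998, -0.064, 0.0], [0.0, 0.0, -1.0]]
force: [-0.2, 0.4, -1.8]
width: 0.417
gripper_force: 29.3
```

View pics/w6.png

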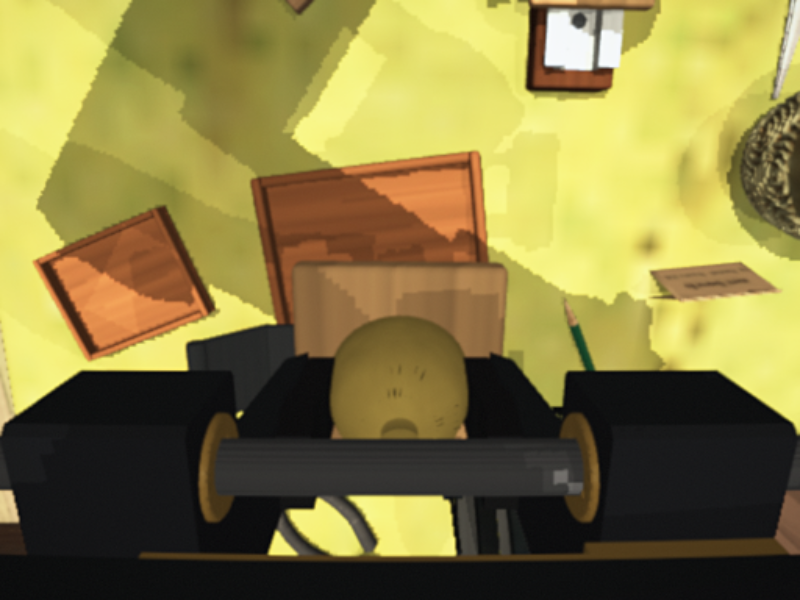

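The tray's +y edge runs from (252,180) to (479,153). Its left side goes down to (283,322) and its right side to (488,262). The held carrier hangs level in front of it.

```bash
python3 - <<'E'
from h import *
import pickle
c=pickle.load(open('w6.pkl','rb'))
a=onz(c,252*.64,180*.64,.022);b=onz(c,479*.64,153*.64,.022);d=onz(c,283*.64,322*.64,.022);e=onz(c,488*.64,262*.64,.022)
print(a,b,d,e,np.linalg.norm(b-a))
x=(b-a)/np.linalg.norm(b-a); n=np.array([x[1],-x[0],0]); ctr=(a+b)/2+n*.055
print('tray ctr',ctr,'yaw',np.rad2deg(np.arctan2(x[1],x[0])))
s=arm.observe();R=np.array(s['tool_rot']);p=s['tool_pos']
for u,v in [(300,268),(500,268),(310,340),(240,340)]: 
    q=pt(c,u*.64,v*.64);print('carrier',(R.T@(q-p)).round(4))
yaw=np.arctan2(x[1],x[0]); tx=np.array([np.cos(yaw),np.sin(yaw),0])
print('target',ctr+.015*tx, 'yaw of tool',np.rad2deg(np.arctan2(R[1,1],R[0,1])))
t=ctr+.015*tx;t[2]=p[2];print('shift',(R.T@(t-p)/.03).round(2))
E
```

```text
[ 0.37846367 -0.13666049  0.022     ] [ 0.51138996 -0.12986285  0.022     ] [ 0.38653611 -0.22439197  0.022     ] [ 0.5151196 -0.1943355  0.022    ] 0.13309999206526152
tray ctr [ 0.44773576 -0.18818989  0.022     ] yaw 2.9274671881592
carrier [ 0.0362 -0.0273  0.0731]
carrier [0.0362 0.0314 0.0736]
carrier [ 0.0142 -0.0251  0.0721]
carrier [ 0.014  -0.0464  0.0725]
target [ 0.46271619 -0.18742382  0.022     ] yaw of tool -3.744843403369542
shift [ 0.28  0.11 -0.  ]
```

```bash
python3 -m pendant '[{"tx":0.14,"ty":0.03,"tz":0,"ax":0,"ay":0,"az":-0.82,"gripper":-0.6},{"tx":0.14,"ty":0.03,"tz":0,"ax":0,"ay":0,"az":-0.82,"gripper":-0.6},{"tx":0,"ty":0,"tz":0.9,"ax":0,"ay":0,"az":0,"gripper":-0.6},{"tx":0,"ty":0,"tz":0.9,"ax":0,"ay":0,"az":0,"gripper":-0.6},{"tx":0,"ty":0,"tz":0.9,"ax":0,"ay":0,"az":0,"gripper":-0.6}]' 30
python3 -m pendant '[{"tx":0,"ty":0,"tz":0.7,"ax":0,"ay":0,"az":0,"gripper":-0.6},{"tx":0,"ty":0,"tz":0.7,"ax":0,"ay":0,"az":0,"gripper":-0.6},{"tx":0,"ty":0,"tz":0.4,"ax":0,"ay":0,"az":0,"gripper":-0.6},{"tx":0,"ty":0,"tz":0.2,"ax":0,"ay":0,"az":0,"gripper":-0.6},{"tx":0,"ty":0,"tz":0.1,"ax":0,"ay":0,"az":0,"gripper":-0.6}]' 30
python3 -m pendant '[{"tx":0,"ty":0,"tz":0.1,"ax":0,"ay":0,"az":0,"gripper":-0.6},{"tx":0,"ty":0,"tz":0.1,"ax":0,"ay":0,"az":0,"gripper":-0.6}]' 30
```

```text
time_s: 26.15
tool_pos: [0.4628, -0.184, 0.1801]
tool_rot: [[-0.051, 0.999, 0.0], [0.999, 0.051, 0.0], [0.0, 0.0, -1.0]]
force: [0.4, -0.2, -1.8]
width: 0.414
gripper_force: 29.3
time_s: 26.78
tool_pos: [0.4629, -0.1842, 0.1178]
tool_rot: [[-0.051, 0.999, 0.0], [0.999, 0.051, 0.0], [0.0, 0.0, -1.0]]
force: [-0.1, -0.4, -1.8]
width: 0.419
gripper_force: 29.3
time_s: 27.02
tool_pos: [0.4629, -0.1842, 0.1118]
tool_rot: [[-0.051, 0.999, 0.0], [0.999, 0.051, 0.0], [0.0, 0.0, -1.0]]
force: [-1.3, -0.9, -1.7]
width: 0.42
gripper_force: 29.3
```

```bash
python3 -m pendant '[{"tx":0,"ty":0,"tz":0.1,"ax":0,"ay":0,"az":0,"gripper":-0.6},{"tx":0,"ty":0,"tz":0.1,"ax":0,"ay":0,"az":0,"gripper":-0.6}]' 30
python3 -m pendant '[{"tx":0,"ty":0,"tz":0.07,"ax":0,"ay":0,"az":0,"gripper":-0.6}]' 30
python3 -m pendant '[{"tx":0,"ty":0,"tz":0.07,"ax":0,"ay":0,"az":0,"gripper":-0.6}]' 30
```

```text
time_s: 27.28
tool_pos: [0.4628, -0.1841, 0.1055]
tool_rot: [[-0.051, 0.999, -0.0], [0.999, 0.051, 0.0], [0.0, -0.0, -1.0]]
force: [0.4, 0.6, -1.6]
width: 0.418
gripper_force: 29.3
time_s: 27.4
tool_pos: [0.4627, -0.1841, 0.1033]
tool_rot: [[-0.051, 0.999, -0.0], [0.999, 0.051, 0.001], [0.001, -0.0, -1.0]]
force: [-0.2, 0.7, -2.6]
width: 0.418
gripper_force: 29.3
time_s: 27.52
tool_pos: [0.4628, -0.1841, 0.1013]
tool_rot: [[-0.051, 0.999, -0.0], [0.999, 0.051, 0.0], [0.0, -0.0, -1.0]]
force: [0.5, -0.6, -1.1]
width: 0.419
gripper_force: 29.3
```

```bash
python3 -m pendant '[{"tx":0,"ty":0,"tz":0.06,"ax":0,"ay":0,"az":0,"gripper":-0.6}]' 30
python3 -m pendant '[{"tx":0,"ty":0,"tz":0.04,"ax":0,"ay":0,"az":0,"gripper":-0.6}]' 30
python3 -m pendant '[{"tx":0,"ty":0,"tz":0,"ax":0,"ay":0,"az":0,"gripper":-0.6}]' 30|grep force
```

```text
time_s: 27.65
tool_pos: [0.4627, -0.1841, 0.1003]
tool_rot: [[-0.051, 0.999, -0.001], [0.999, 0.051, 0.001], [0.001, -0.001, -1.0]]
force: [-8.8, 4.9, 25.1]
width: 0.424
gripper_force: 31.8
time_s: 27.78
tool_pos: [0.4627, -0.1841, 0.1002]
tool_rot: [[-0.051, 0.999, -0.001], [0.999, 0.051, 0.0], [0.0, -0.001, -1.0]]
force: [-12.3, 6.1, 32.7]
width: 0.425
gripper_force: 32.6
force: [-9.7, 4.2, 24.4]
gripper_force: 31.8
```

```bash
python3 -m pendant '[{"tx":0,"ty":0,"tz":-0.05,"ax":0,"ay":0,"az":0,"gripper":-0.6},{"tx":0,"ty":0,"tz":0,"ax":0,"ay":0,"az":0,"gripper":0},{"tx":0,"ty":0,"tz":0,"ax":0,"ay":0,"az":0,"gripper":0.5},{"tx":0,"ty":0,"tz":0,"ax":0,"ay":0,"az":0,"gripper":0.5}]' 20
python3 -m pendant '[{"tx":0,"ty":0,"tz":-0.6,"ax":0,"ay":0,"az":0,"gripper":0.5},{"tx":0,"ty":0,"tz":-1,"ax":0,"ay":0,"az":0,"gripper":0.5},{"tx":0,"ty":0,"tz":-1,"ax":0,"ay":0,"az":0,"gripper":0.5},{"tx":0,"ty":0,"tz":-1,"ax":0,"ay":0,"az":0,"gripper":0.5},{"tx":0,"ty":0,"tz":0,"ax":0,"ay":0,"az":0,"gripper":0}]'
python3 - <<'E'
from h import *
w=cam('wrist')
for u,v in [(300,268),(500,268),(310,320),(480,320)]: print(pt(w,u*.64,v*.64).round(4))
s=cam('scene');u,v=proj(s,[.5,-.03,.03]).astype(int)
b=cv2.resize(s['color'][v-60:v+60,u-53:u+53],(400,450),interpolation=cv2.INTER_CUBIC)
cv2.imwrite('pics/w7.png',np.hstack([b,cv2.resize(w['color'],(400,450))]))
E
```

```text
time_s: 28.4
tool_pos: [0.4628, -0.1841, 0.0998]
tool_rot: [[-0.051, 0.999, -0.0], [0.999, 0.051, 0.001], [0.001, -0.0, -1.0]]
force: [0.3, 0.3, 0.1]
width: 0.699
gripper_force: 0.0
time_s: 29.02
tool_pos: [0.4633, -0.1845, 0.2094]
tool_rot: [[-0.051, 0.999, 0.003], [0.999, 0.051, -0.002], [-0.002, 0.003, -1.0]]
force: [-0.9, 0.1, -0.9]
width: 0.661
gripper_force: 0.0
[ 0.4151 -0.1764  0.0277]
[ 5.202e-01 -1.769e-01  5.000e-04]
[ 0.4169 -0.2107  0.0048]
[ 0.5099 -0.2038  0.0119]
```

View pics/w7.png

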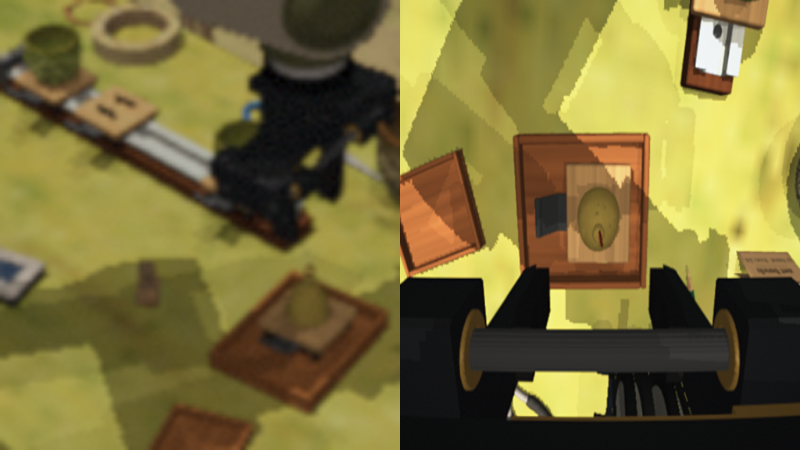

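The carrier stands level in the tray, with its block at (600,213) inside the tray's 515-650 x 133-288. Next comes closing up the row.

```bash
cat >> h.py <<'E'
def push(tip):
    t=np.deg2rad(12); z=RY*np.sin(t)-Z*np.cos(t); y=RX; x=np.cross(y,z); Rt=np.c_[x,y,z]
    s=arm.observe();R=np.array(s['tool_rot']);p=s['tool_pos'];tcp=rail(*tip)-.064*z
    print('turn',(np.rad2deg(Ro.from_matrix(R.T@Rt).as_rotvec())/4).round(2),'shift now',(R.T@(tcp-p)/.03).round(2),'after',(Rt.T@(tcp-p)/.03).round(2))
E
python3 -m pendant '[{"tx":0,"ty":0,"tz":0,"ax":0,"ay":0,"az":0.82,"gripper":-1},{"tx":0,"ty":0,"tz":0,"ax":0,"ay":0,"az":0.82,"gripper":-1},{"tx":0,"ty":0,"tz":0,"ax":0,"ay":1,"az":0,"gripper":-1},{"tx":0,"ty":0,"tz":0,"ax":0,"ay":1,"az":0,"gripper":-1},{"tx":0,"ty":0,"tz":0,"ax":0,"ay":1,"az":0,"gripper":-1}]' 20
python3 -c "
from h import *
push((-.01,-.185,.10));push((-.01,-.185,.041))"
```

```text
time_s: 29.75
tool_pos: [0.4624, -0.1839, 0.2064]
tool_rot: [[0.063, 0.998, 0.011], [0.975, -0.064, 0.212], [0.212, -0.002, -0.977]]
force: [1.0, 0.7, 0.1]
width: 0.011
gripper_force: 0.0
turn [-0.02 -0.06 -0.05] shift now [1.76 2.96 1.87] after [1.75 2.96 1.87]
turn [-0.02 -0.06 -0.05] shift now [1.34 2.96 3.79] after [1.35 2.96 3.79]
```

```bash
python3 -m pendant '[{"tx":0.44,"ty":0.74,"tz":0.2,"ax":0,"ay":0,"az":0,"gripper":-1},{"tx":0.44,"ty":0.74,"tz":0.2,"ax":0,"ay":0,"az":0,"gripper":-1},{"tx":0.44,"ty":0.74,"tz":0.6,"ax":0,"ay":0,"az":0,"gripper":-1},{"tx":0.44,"ty":0.74,"tz":0.87,"ax":0,"ay":0,"az":0,"gripper":-1},{"tx":0,"ty":0,"tz":0,"ax":0,"ay":0,"az":0,"gripper":-1}]' 20
python3 - <<'E'
from h import *
push((-.01,-.185,.041))
w=cam('wrist');cv2.imwrite('pics/w8.png',cv2.resize(w['color'],(800,600)))
E
```

```text
time_s: 30.38
tool_pos: [0.5551, -0.1252, 0.1609]
tool_rot: [[0.062, 0.998, 0.008], [0.976, -0.062, 0.21], [0.211, -0.005, -0.978]]
force: [-0.1, 0.5, 1.4]
width: 0.003
gripper_force: 0.0
turn [-0.07 -0.04 -0.03] shift now [-0.44  0.01  1.86] after [-0.43 -0.    1.86]
```

View pics/w8.png

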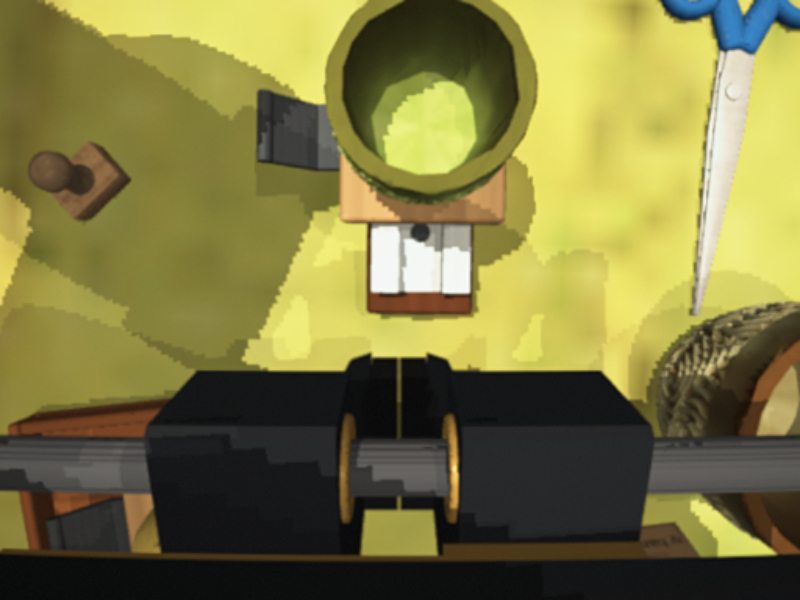

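The cup carrier's block edge is at (420,222), with the rail's bare end below it. The moss cup at (660-800, 300-540) may come close to the gripper's body, so I'll check its position before lowering.

```bash
python3 - <<'E'
from h import *
w=cam('wrist')
f=lambda X:[round(float((X-B)@a),4) for a in(RX,RY,Z)]
for u,v in [(665,400),(680,360),(720,340),(760,365),(790,345),(740,420),(720,520),(790,320)]: print((u,v),f(pt(w,u*.64,v*.64)))
print('block edge',f(onz(w,345*.64,222*.64,.047)),f(onz(w,503*.64,222*.64,.047)))
E
```

```text
(665, 400) [0.1014, -0.2045, 0.0356]
(680, 360) [0.1057, -0.1873, 0.0384]
(720, 340) [0.1139, -0.1772, 0.0524]
(760, 365) [0.1078, -0.1811, 0.0853]
(790, 345) [0.1162, -0.1744, 0.0874]
(740, 420) [0.1005, -0.1987, 0.0873]
(720, 520) [0.1492, -0.2739, 0.0006]
(790, 320) [0.1245, -0.1674, 0.0758]
block edge [-0.0303, -0.1319, 0.047] [0.0305, -0.132, 0.047]
```

```bash
python3 -m pendant '[{"tx":0.07,"ty":0,"tz":0.65,"ax":0,"ay":0,"az":0,"gripper":-1},{"tx":0.07,"ty":0,"tz":0.65,"ax":0,"ay":0,"az":0,"gripper":-1},{"tx":0.07,"ty":0,"tz":0.65,"ax":0,"ay":0,"az":0,"gripper":-1},{"tx":0,"ty":0,"tz":0.05,"ax":0,"ay":0,"az":0,"gripper":-1}]' 20
python3 -c "
from h import *
push((-.01,-.145,.041))"
```

```text
time_s: 30.98
tool_pos: [0.5558, -0.1083, 0.1062]
tool_rot: [[0.063, 0.998, 0.012], [0.976, -0.064, 0.209], [0.209, -0.002, -0.978]]
force: [-0.3, -0.3, 0.4]
width: 0.005
gripper_force: 0.0
turn [-0.02 -0.01 -0.05] shift now [0.7  0.   0.24] after [0.7  0.01 0.24]
```

```bash
python3 -m pendant '[{"tx":0.35,"ty":0,"tz":0.13,"ax":0,"ay":0,"az":0,"gripper":-1},{"tx":0.3,"ty":0,"tz":0.11,"ax":0,"ay":0,"az":0,"gripper":-1},{"tx":0.2,"ty":0,"tz":0.043,"ax":0,"ay":0,"az":0,"gripper":-1},{"tx":0.3,"ty":0,"tz":0.064,"ax":0,"ay":0,"az":0,"gripper":-1},{"tx":0.3,"ty":0,"tz":0.064,"ax":0,"ay":0,"az":0,"gripper":-1}]' 20
python3 -m pendant '[{"tx":0.3,"ty":0,"tz":0.064,"ax":0,"ay":0,"az":0,"gripper":-1},{"tx":0.4,"ty":0,"tz":0.085,"ax":0,"ay":0,"az":0,"gripper":-1},{"tx":0.4,"ty":0,"tz":0.085,"ax":0,"ay":0,"az":0,"gripper":-1},{"tx":0.4,"ty":0,"tz":0.085,"ax":0,"ay":0,"az":0,"gripper":-1},{"tx":0.4,"ty":0,"tz":0.085,"ax":0,"ay":0,"az":0,"gripper":-1}]' 20
python3 -c "
from h import *
push((-.01,0,.041))
w=cam('wrist')
f=lambda X:[round(float((X-B)@a),4) for a in(RX,RY,Z)]
hsv=cv2.cvtColor(w['color'],cv2.COLOR_BGR2HSV)
cv2.imwrite('pics/w9.png',cv2.resize(w['color'],(800,600)))"
```

```text
time_s: 31.6
tool_pos: [0.5597, -0.0625, 0.1039]
tool_rot: [[0.062, 0.998, 0.014], [0.976, -0.064, 0.208], [0.208, 0.0, -0.978]]
force: [-0.5, -1.6, 1.7]
width: 0.003
gripper_force: 1.1
time_s: 32.22
tool_pos: [0.5632, -0.0039, 0.1037]
tool_rot: [[0.062, 0.998, 0.013], [0.976, -0.064, 0.208], [0.208, -0.0, -0.978]]
force: [-0.7, -2.9, 1.6]
width: 0.008
gripper_force: 1.4
turn [ 0.01 -0.01 -0.04] shift now [ 2.03 -0.03  0.44] after [ 2.03 -0.03  0.43]
```

View pics/w9.png

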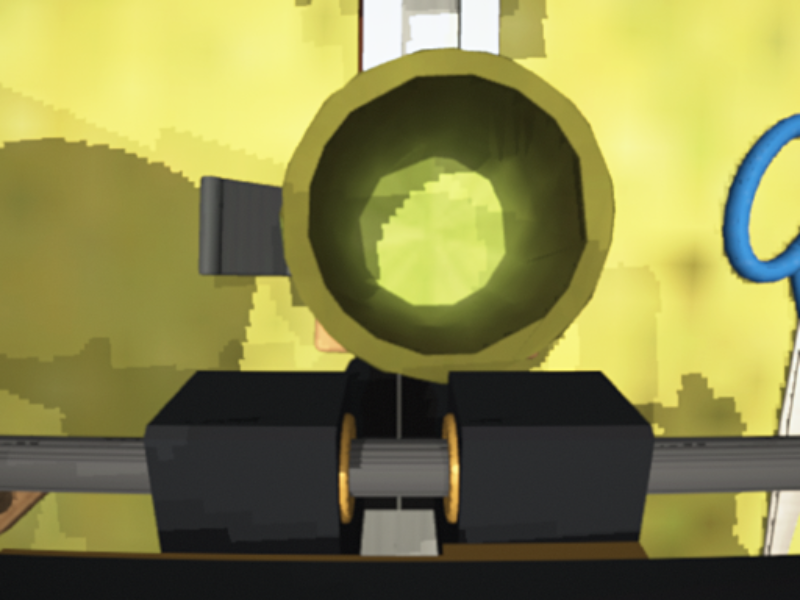

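The cup carrier is sliding ahead of the fingers: its tongue is at (245,225) and it stays square to the rail. I'll keep pushing, with shorter rows near the stop.

```bash
python3 -m pendant '[{"tx":0.4,"ty":0,"tz":0.085,"ax":0,"ay":0,"az":0,"gripper":-1},{"tx":0.4,"ty":0,"tz":0.085,"ax":0,"ay":0,"az":0,"gripper":-1},{"tx":0.4,"ty":0,"tz":0.085,"ax":0,"ay":0,"az":0,"gripper":-1},{"tx":0.4,"ty":0,"tz":0.085,"ax":0,"ay":0,"az":0,"gripper":-1}]' 20
python3 -m pendant '[{"tx":0.25,"ty":0,"tz":0.053,"ax":0,"ay":0,"az":0,"gripper":-1},{"tx":0.25,"ty":0,"tz":0.053,"ax":0,"ay":0,"az":0,"gripper":-1}]' 20
python3 -c "
from h import *
push((-.01,0,.041))
s=cam('scene');u,v=proj(s,rail(0,.1,.05)).astype(int)
cv2.imwrite('pics/s10.png',cv2.resize(s['color'][v-45:v+45,u-60:u+60],(800,600),interpolation=cv2.INTER_CUBIC))"
```

```text
time_s: 32.78
tool_pos: [0.5664, 0.0449, 0.1037]
tool_rot: [[0.062, 0.998, 0.013], [0.976, -0.064, 0.208], [0.208, 0.0, -0.978]]
force: [0.5, -2.5, 0.6]
width: 0.005
gripper_force: 1.6
time_s: 33.02
tool_pos: [0.5674, 0.0598, 0.1037]
tool_rot: [[0.062, 0.998, 0.013], [0.976, -0.064, 0.208], [0.208, 0.0, -0.978]]
force: [2.4, -3.7, -0.2]
width: 0.006
gripper_force: 1.8
turn [ 0.01 -0.   -0.04] shift now [-0.05 -0.04 -0.01] after [-0.05 -0.04 -0.01]
```

View pics/s10.png

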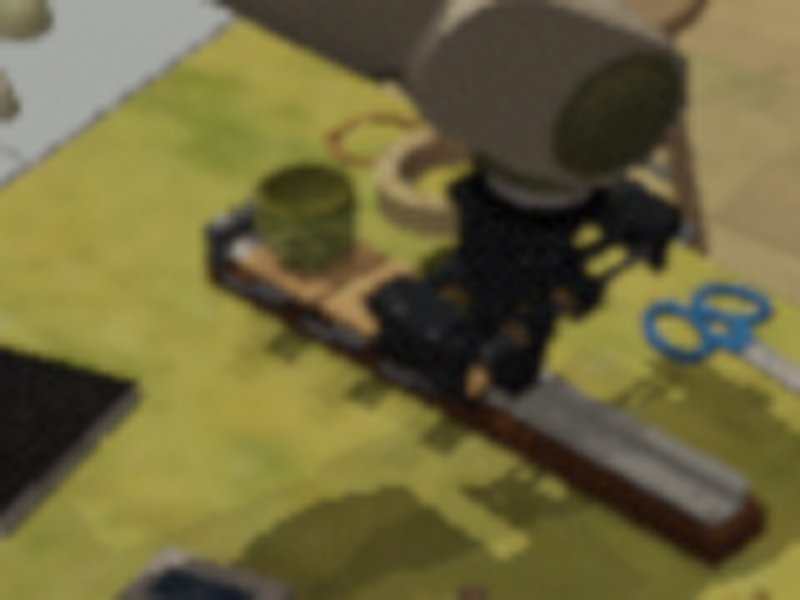

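That was the tenth and last picture. It shows the three carriers touching at about (310,260)-(470,380), with a gap of around 20 mm to the stop at (230,245). From here I'll go by force.

```bash
python3 -m pendant '[{"tx":0.2,"ty":0,"tz":0.043,"ax":0,"ay":0,"az":0,"gripper":-1},{"tx":0.16,"ty":0,"tz":0.034,"ax":0,"ay":0,"az":0,"gripper":-1}]' 20 | egrep 'pos|force'
python3 -m pendant '[{"tx":0.13,"ty":0,"tz":0.028,"ax":0,"ay":0,"az":0,"gripper":-1}]' | egrep 'pos|force'
python3 -m pendant '[{"tx":0.1,"ty":0,"tz":0.021,"ax":0,"ay":0,"az":0,"gripper":-1}]' | egrep 'pos|force'
python3 -m pendant '[{"tx":0.1,"ty":0,"tz":0.021,"ax":0,"ay":0,"az":0,"gripper":-1}]' | egrep 'pos|force'
```

```text
tool_pos: [0.568, 0.0705, 0.1037]
force: [1.3, -4.0, 1.3]
gripper_force: 2.2
tool_pos: [0.5683, 0.0746, 0.1037]
force: [0.5, -5.0, 1.1]
gripper_force: 2.3
tool_pos: [0.5685, 0.0776, 0.1037]
force: [1.1, -4.9, -0.1]
gripper_force: 2.3
tool_pos: [0.5687, 0.0807, 0.1037]
force: [2.0, -5.4, 0.2]
gripper_force: 2.4
```

```bash
python3 -m pendant '[{"tx":0.1,"ty":0,"tz":0.021,"ax":0,"ay":0,"az":0,"gripper":-1}]' | egrep 'pos|force'
python3 -m pendant '[{"tx":0.1,"ty":0,"tz":0.021,"ax":0,"ay":0,"az":0,"gripper":-1}]' | egrep 'pos|force'
python3 -m pendant '[{"tx":0.07,"ty":0,"tz":0.015,"ax":0,"ay":0,"az":0,"gripper":-1}]' | egrep 'pos|force'
python3 -m pendant '[{"tx":0.07,"ty":0,"tz":0.015,"ax":0,"ay":0,"az":0,"gripper":-1}]' | egrep 'pos|force'
```

```text
tool_pos: [0.5689, 0.0837, 0.1037]
force: [2.2, -5.1, 0.2]
gripper_force: 2.4
tool_pos: [0.5691, 0.0868, 0.1037]
force: [1.2, -4.9, 0.5]
gripper_force: 2.4
tool_pos: [0.5693, 0.0889, 0.1037]
force: [0.8, -5.4, 0.1]
gripper_force: 2.4
tool_pos: [0.5694, 0.091, 0.1037]
force: [1.3, -4.8, -0.5]
gripper_force: 2.4
```

```bash
python3 -m pendant '[{"tx":0.08,"ty":0,"tz":0.017,"ax":0,"ay":0,"az":0,"gripper":-1},{"tx":0.08,"ty":0,"tz":0.017,"ax":0,"ay":0,"az":0,"gripper":-1}]' | egrep 'pos|force:'
python3 -m pendant '[{"tx":0.08,"ty":0,"tz":0.017,"ax":0,"ay":0,"az":0,"gripper":-1}]' | egrep 'pos|force:'
python3 -m pendant '[{"tx":0.08,"ty":0,"tz":0.017,"ax":0,"ay":0,"az":0,"gripper":-1}]' | egrep 'pos|force:'
python3 -m pendant '[{"tx":0.06,"ty":0,"tz":0.012,"ax":0,"ay":0,"az":0,"gripper":-1}]' | egrep 'pos|force:'
```

```text
tool_pos: [0.5699, 0.0931, 0.1038]
force: [-3.0, -31.7, 4.4]
gripper_force: 16.1
tool_pos: [0.5702, 0.0938, 0.1038]
force: [-6.1, -45.1, 5.1]
gripper_force: 22.4
tool_pos: [0.5705, 0.0943, 0.1039]
force: [-7.5, -57.9, 8.1]
gripper_force: 29.2
tool_pos: [0.5706, 0.0947, 0.1039]
force: [-11.0, -66.1, 10.7]
gripper_force: 33.3
```

The row is against the stop. I'll back off and lift clear.

```bash
python3 -m pendant '[{"tx":-0.2,"ty":0,"tz":-0.043,"ax":0,"ay":0,"az":0,"gripper":-1},{"tx":-0.4,"ty":0,"tz":-0.085,"ax":0,"ay":0,"az":0,"gripper":-1},{"tx":-1,"ty":0,"tz":-0.21,"ax":0,"ay":0,"az":0,"gripper":-1},{"tx":0,"ty":0,"tz":-1,"ax":0,"ay":0,"az":0,"gripper":-1},{"tx":0,"ty":0,"tz":-1,"ax":0,"ay":0,"az":0,"gripper":-1}]' | egrep 'pos|force:'
python3 -m pendant '[{"tx":-0.5,"ty":-1,"tz":-1,"ax":0,"ay":0,"az":0,"gripper":-1},{"tx":-0.5,"ty":-1,"tz":-1,"ax":0,"ay":0,"az":0,"gripper":-1},{"tx":0,"ty":-1,"tz":-1,"ax":0,"ay":0,"az":0,"gripper":-1},{"tx":0,"ty":-1,"tz":-1,"ax":0,"ay":0,"az":0,"gripper":-1},{"tx":0,"ty":0,"tz":0,"ax":0,"ay":0,"az":0,"gripper":-1}]' | egrep 'pos|force:|time'
python3 - <<'E'
from h import *
w=cam('scene')
# depth -> world points, block tops (z .040-.052) near the rail: y profile along x=-0.029
H,W=w['depth'].shape; P=[]
for v in range(120,260):
    for u in range(150,340):
        z=w['depth'][v,u]
        if z>0:
            X=w['o']+w['Rc']@(ray(w,u,v)*z); q=[(X-B)@RX,(X-B)@RY,X[2]]; P.append(q)
P=np.array(P); 
m=(P[:,0]>-.032)&(P[:,0]<-.022)&(abs(P[:,2]-.047)<.006)
y=np.sort(P[m,1]); y=y[(y>-.2)&(y<.35)]; print('front strip at block height y range',y.min(),y.max(),'gaps>7mm',[(round(a,3),round(b,3)) for a,b in zip(y,y[1:]) if b-a>.007],len(y))
m=(abs(P[:,0])<.015)&(P[:,1]>.15)&(P[:,1]<.34); 
for a in np.arange(.2,.3,.006): 
    k=m&(P[:,1]>=a)&(P[:,1]<a+.006); print(round(a,3),k.sum(),P[k,2].max().round(3) if k.any() else '', end=' | ')
k=(abs(P[:,0]+.114+.0)<.15)&(P[:,1]<-.2); c=P[(P[:,2]>.025)&(P[:,2]<.034)&(P[:,1]<-.2)&(P[:,1]>-.33)&(P[:,0]<0)]
print('\ntray block top',c.min(0),c.max(0),len(c))
E
```

```text
tool_pos: [0.5656, 0.0415, 0.1628]
force: [-0.7, 0.1, -0.2]
gripper_force: 0.0
time_s: 36.08
tool_pos: [0.4423, -0.005, 0.2751]
force: [0.3, -0.9, -0.5]
gripper_force: 0.0
front strip at block height y range 0.04294100166175802 0.25863258071855466 gaps>7mm [(np.float64(0.064), np.float64(0.072)), (np.float64(0.08), np.float64(0.087)), (np.float64(0.182), np.float64(0.189)), (np.float64(0.22), np.float64(0.227)), (np.float64(0.231), np.float64(0.241))] 80
0.2 2 0.052 | 0.206 1 0.045 | 0.212 0  | 0.218 0  | 0.224 0  | 0.23 5 0.097 | 0.236 7 0.095 | 0.242 1 0.05 | 0.248 4 0.053 | 0.254 1 0.05 | 0.26 1 0.047 | 0.266 0  | 0.272 0  | 0.278 1 -0.002 | 0.284 0  | 0.29 2 0.001 | 0.296 3 -0.0 | 
tray block top [-0.17754059 -0.32732699  0.02502131] [-0.04571882 -0.21164379  0.03383216] 163
```

```bash
python3 -c "
from workcell import arm
print(arm.hand_in())"
```

```text
the job is handed in; nothing more can be done
None
```

I pried the bell carrier off the rail and stood it level in the largest tray, pushed the other three carriers together against the end stop, and handed the job in at about 36 s; no verdict came back.

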